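# Set a steel angle square in the marking-out jig and weigh it down

## Task

Get the steel angle ready for marking out in the jig: take the adjustable spanner off the jig plate and lay it flat in the tool tray, then push the angle along the plate until the back of its upright leg is tight against the fence over its whole length and its end touches the stop that is folded down. Then set the knobbed steel weight gently, lengthwise, on the middle of the angle's flat leg, so that the angle stays tight against fence and stop, and leave everything else on the bench where it is.

Things in the scene. Friction and masses are not known exactly. Their poses are not given: they have to be found in the camera images.
- jig: Marking-out jig, fixed: dark steel plate 240 (x) x 300 (y) x 10 mm with an aluminium fence bar along its far edge. Origin: centre of the underside, on the bench; x points to the fence, y runs along it. Plate top z = 10 mm. Fence: working face at x = +100 mm, 20 mm deep, 300 mm long, top at z = 30 mm, bolt heads to z = 37 mm.
- stop: The flip stop in use: a steel finger 12 mm wide (y) folded down in front of the fence, standing out 41 mm from its face, top at z = 46 mm, on a 26 mm wide bracket over the fence. It sits near the left or the right end of the fence. Origin: on the line of the fence face at bench level, mid-width of the finger (side faces at y = +6 and -6 mm); axes as the jig's.
- stop_folded: The other flip stop, at the other end of the fence, swung up and back over the fence out of use: it lies wholly behind the fence's face and reaches 77 mm above the bench. Origin and axes as for the stop in use.
- angle: Grey steel angle, 200 mm long, about 0.66 kg, lying on the plate on its flat leg: leg x -60 to 0, y -100 to +100 mm, 5 mm thick. Upright leg x -5 to 0, 30 mm high in all. Origin: underside, mid-length, at the heel (outer face of the upright leg, x = 0, which goes against the fence). x points to heel and fence; y along its length. Starts 110-135 mm from the fence, turned up to 0.25 rad.
- heel_left (a point): Left (y = +100 mm) end of the angle's heel line, on the underside of the outer face of the upright leg.
- heel_right (a point): Right (y = -100 mm) end of the angle's heel line, on the underside of the outer face of the upright leg.
- spanner: Adjustable steel spanner, 155 mm long, 0.16 kg, lying flat on the jig plate between the angle and the fence. Handle 19 mm wide, 10 mm thick, from x = -93 to +10 mm; head 40 mm wide, 11 mm thick, from x = +8 to +62 mm. Origin: underside, near its centre of mass, on the handle's middle line; x points to the head, z up.
- tray: Grey plastic tool tray, fixed, 240 (x) x 150 (y) x 35 mm high, walls and floor 4 mm thick, open above. Origin: centre of its underside. It stands at the left or right side of the jig. A screwdriver lies in it along its +y wall; the -y half is free.
- weight: Steel bench weight, about 0.8 kg: block 36 (x) x 80 (y) x 32 mm high, with a round black knob above its centre: knob 28 mm in diameter from z = 44 to z = 70 mm on a neck 16 mm in diameter. Origin: centre of its underside; z up. It stands on the bench on the side of the jig opposite to the tray.
- screwdriver: Bystander: black-handled screwdriver about 190 mm long, handle 26 mm square, lying in the tray along its +y wall. x points to the blade's tip.
- bottle: Bystander: white plastic bottle, 60 mm in diameter, 165 mm tall, standing on the bench behind the fence. Origin: centre of its base.
- jar: Bystander: amber jar, 50 mm in diameter, 75 mm tall, standing close to the weight on its -x side. Origin: centre of its base.
- multimeter: Bystander: black multimeter, 130 (x) x 65 (y) x 38 mm high with its dial, lying on the bench close to the weight on its +x side. Origin: centre of its underside.
- tape: Bystander: cardboard-coloured roll of tape, 100 mm in diameter, 25 mm high, lying flat on the bench behind the fence. Origin: centre of its underside.
- filter: Bystander: gas filter housing with a clear bowl and an aluminium head, 70 mm in diameter (98 mm over its fittings along x), 100 mm tall. Origin: centre of its base.
- screwbox: Bystander: grey box of screws with a clear lid, 72 (x) x 102 (y) x 39 mm high. Origin: centre of its underside.
Mind the look-alikes: they are no part of the job. Leave any purple look-alike of the spanner alone. What is shaped like the weight but turquoise is not meant.

How it is judged:
On the way, in this order (a step that is already met when the one before it is completed fails the run):
1. the spanner lies flat in the tray (x of spanner in the frame of tray between -0.1 and 0.1 m and y of spanner in the frame of tray between -0.065 and 0.065 m and z of spanner in the frame of tray below 0.01 m and angle between spanner's own z axis and vertical below 0.12 rad), for 0.2 s.
2. the angle lies against the fence at both ends and against the stop, the weight not yet on it (x of each of heel_left, heel_right in the frame of jig above 0.098 m and y of angle in the frame of stop between -0.109 and 0.109 m and angle between angle's own z axis and vertical below 0.06 rad and horizontal distance between weight and angle above 0.1 m), for 0.2 s.
At the end, for the whole second after the job is handed in: Spanner flat on the tray floor. Angle flat, heel within 2 mm of the fence at both ends, its end within 3 mm of the stop. Weight upright on the flat leg: along it within 0.2 rad, centre within 30 mm of mid-length and 22 to 45 mm from the heel. All at rest (all of step 1 and x of each of heel_left, heel_right in the frame of jig above 0.098 m and y of angle in the frame of stop between -0.109 and 0.109 m and angle between each of angle, weight's own z axis and vertical below 0.06 rad and x of weight in the frame of angle between -0.045 and -0.022 m and y of weight in the frame of angle between -0.03 and 0.03 m and z of weight in the frame of angle between 0.002 and 0.008 m and angle between the y axis of weight and the y axis of angle, either way round below 0.2 rad and linear speed of each of weight, angle, spanner below 0.01 m/s); the robot touches nothing.
It fails at once if a bystander is moved by more than 20 mm (distance of any of screwdriver, bottle, jar, multimeter, tape, filter, screwbox from where it was at the start of the episode above 0.02 m).
It fails at once if the weight is dropped or banged on to the angle (over 0.4 m/s close above it, as in a fall of more than 8 mm) (linear speed of weight above 0.4 m/s and horizontal distance between weight and angle below 0.06 m and z of weight in the frame of angle below 0.025 m).
It also fails if it takes over 72 s, if anything falls off the work surface, if the arm or the gripper's body presses on something with over 40 N, if the wrist force passes 120 N, or if a joint passes its speed limit or range.

## Robot

A 7-joint arm with a two-finger parallel gripper is mounted at the origin on the work surface. World frame = base frame: x ahead of the robot, y to its left, z up, the work surface at z = 0. Lengths are in m, angles in rad, forces in N, time in s.
With the tool pointing down it reaches from about 0.4 to 0.85 m from the base axis. Payload 10.4 kg.
Tool frame: the origin (TCP) lies at the very end of the fingers, on their centre line; the grasp point (between the pads) lies 19 mm behind it; x points along the fingers, z is the direction in which the jaws open and shut, and the axes are right-handed (so a half turn about x gives the same grasp; the last joint's range is limited). The gripper opens to 85 mm and grips with 20 to 120 N. Pads are 22 mm wide; open, the fingers measure 114 mm over their backs; the gripper's body (76 mm by 85 mm) begins 54 mm behind the grasp point. The pads swing forward as they close: fully open they stand 13 mm farther back than shut.
Start: joints at [1.234, 0.332, -0.065, 1.46, 0.022, 1.35, -0.088], TCP at [0.193, -0.594, 0.208] pointing down, gripper open.
Joint ranges: [-2.6, 2.6], [-0.5, 2.12], [-1.47, 1.34], [0.16, 2.42], [-1.27, 4.41], [0.06, 2.06], [-2.6, 2.6]. Speed limits (rad/s): [2.22, 2.22, 2.79, 2.79, 3.14, 3.14, 3.14].

## Interface

Orientations are given as a unit quaternion [x, y, z, w].
In Python, from workcell import get_obs, camera, camera_info, hand_in gives the robot as it stands.
- The arm moves only by the tool move_arm, never from a script. Its argument "motion" is text: rows parted by semicolons, each of 4 numbers parted by spaces: the shift along the world's x, y, z in m, then the turn about the world's z in rad. In form: tx ty tz spin; .... A call has 1 to 10 rows; each row is the pose to reach, as a shift and turn from the pose commanded when the call began; what a row does not reach only later rows make up. A row lasts 1/8 s, in which the tool goes at most 62.5 mm and 10.7 degrees, less where a joint would pass 70% of its speed; a pose out of reach is approached as far as the arm can. A call with a gripper value outside its range is refused whole. "grip" is the opening, from 0 (shut) to 1 (fully open), set as the call begins (left out, the last holds). The fingers move at their own pace and stop on an object; "force" is the grip in N (left out, the last holds). Time passes only in rows, so rows that repeat a pose let the fingers close. It gives the time, the measured TCP pose, the force and the opening at its end, in the units of the state.
- get_obs(): the state, without advancing time (a new reading comes with each control period).
- camera(name): name is "side" or "top" or "wrist"; returns (picture, depth): 400x640x3 uint8, red, green, blue; 400x640 float32, m along the optical axis (not along the pixel's ray), 0 where there is no reading.
- camera_info(name): a dict with "camera_matrix" (3x3 intrinsics, pixels), "eye" and "attitude" of the camera in the world. Camera axes: x right, y up, looking along -z (the intrinsics and any distortion apply to the point x, -y, -z); pixel columns grow to the right and rows downward; lengths in m; the calibration is good to about 2 mm. A picture is of the moment at which its call begins: read the wrist's pose just before it. camera_info takes no time and is no camera call; for the wrist camera it gives the pose at the moment of the call.
- hand_in(): hands the job in, once; it reports no verdict.
The state is a dict: "clock": time; "joint_pos": joint angles; "joint_velocities": joint speeds; "tau": joint torques, N m; "position": TCP position; "ee_rot": TCP orientation; "ft_force": force on the tool from outside, world axes, zero at the start; "torque": the same for the moment, N m; "grip_width": opening from 0.0 (shut) to 1.0 (fully open).
Only numpy, scipy, OpenCV 4.12 (cv2) and the standard library are available. Lean on these libraries where they do the work, as an engineer would, in place of code of your own. Each camera call takes 0.05 s, during which the arm holds its last target.

## Working session

There is one attempt and no reset: what is moved stays moved. The work goes in short steps, Python scripts to look and compute and a tool call to move; the robot and the scene stay as the last step left them, time stands still between calls to the robot, and variables do not carry over. Pictures are saved under pics/ and viewed, and the job is handed in when it is done.

Besides the shell and the picture viewer there is one more tool, called after "Request:" as a command line: name --argument value ..., lists and objects as JSON in quotes. move_arm: Moves the arm, as the interface text tells. Its arguments: {"type":"object","properties":{"motion":{"type":"string"},"grip":{"type":"number"},"force":{"type":"number"}},"required":["motion"]}

```bash
mkdir -p pics; ls
cat > h.py <<'E'
import numpy as np, cv2
from workcell import get_obs,camera,camera_info,hand_in
def snap(name,tag):
    info=camera_info(name); im,d=camera(name)
    np.savez(f'pics/{tag}.npz',im=im,d=d,K=np.array(info['camera_matrix']),eye=np.array(info['eye']),att=np.array(info['attitude']))
    cv2.imwrite(f'pics/{tag}.png',im[:,:,::-1]); return info
def load(tag): return np.load(f'pics/{tag}.npz')
def R(att):
    att=np.array(att,float)
    if att.size==9: return att.reshape(3,3)
    from scipy.spatial.transform import Rotation
    return Rotation.from_quat(att).as_matrix()
def ray(s,u,v):
    K=s['K'];p=np.array([(u-K[0,2])/K[0,0],-(v-K[1,2])/K[1,1],-1.0]);return R(s['att'])@p
def atz(s,u,v,z):
    r=ray(s,u,v);return s['eye']+r*(z-s['eye'][2])/r[2]
def dep(s,u,v):
    return s['eye']+ray(s,u,v)*s['d'][int(round(v)),int(round(u))]
def crop(tag,u0,u1,v0,v1,k,out):
    im=cv2.imread(f'pics/{tag}.png')[v0:v1,u0:u1];cv2.imwrite(f'pics/{out}.png',cv2.resize(im,None,fx=k,fy=k,interpolation=cv2.INTER_CUBIC))
E
python3 - <<'E'
from h import *
for n in ['top','side']:
    i=snap(n,n+'0');print(i)
print(camera_info('wrist'));print(get_obs())
E
```

```text
pics
{'camera_matrix': array([[406.44847489,   0.        , 318.1693172 ],
       [  0.        , 406.44847489, 195.37593141],
       [  0.        ,   0.        ,   1.        ]]), 'eye': array([ 0.4653671 , -0.00425799,  1.26644811]), 'attitude': array([-0.02009754,  0.01535583,  0.71704328, -0.69656961])}
{'camera_matrix': array([[493.85730962,   0.        , 314.58925487],
       [  0.        , 493.85730962, 204.87259485],
       [  0.        ,   0.        ,   1.        ]]), 'eye': array([-0.18956903,  0.88277004,  0.68546603]), 'attitude': array([-0.16340256,  0.46856889,  0.82017694, -0.28469736])}
{'camera_matrix': array([[294.78061919,   0.        , 318.02562302],
       [  0.        , 294.78061919, 198.11541643],
       [  0.        ,   0.        ,   1.        ]]), 'eye': array([ 0.25444243, -0.57441982,  0.37320144]), 'attitude': array([-0.10788384,  0.07901585, -0.5825406 ,  0.80172565])}
{'clock': 0.1, 'joint_pos': array([ 1.23439481,  0.33285139, -0.06471414,  1.46083828,  0.02160739,
        1.349905  , -0.0884982 ]), 'joint_velocities': array([-4.44714776e-05, -1.06968736e-03, -1.46682844e-03, -2.56576808e-03,
       -3.26043903e-04, -4.04584442e-04, -1.44515156e-03]), 'tau': array([ 1.76757869e-03, -6.26742911e+01,  4.93238959e-02, -3.92432356e+01,
        1.63601968e-02,  6.89992419e-03, -2.50519417e-05]), 'position': array([ 0.19281315, -0.59413513,  0.20717798]), 'ee_rot': array([ 0.41597299,  0.57238001, -0.41546499,  0.57160864]), 'ft_force': array([ 0.50437158, -0.16352754, -0.31008186]), 'torque': array([-0.02535893, -0.00492055,  0.03250907]), 'grip_width': 0.9983155716720569}
```

View pics/top0.png

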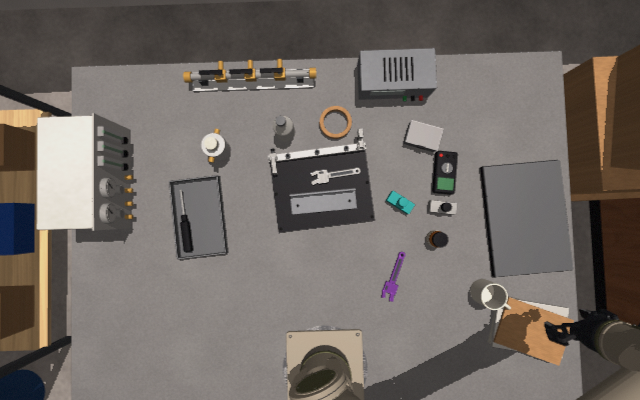

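View pics/side0.png

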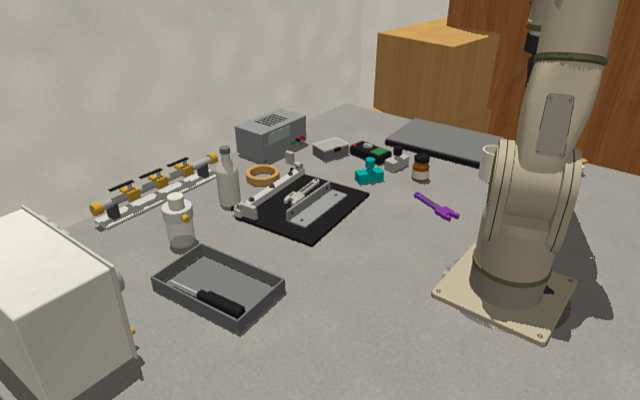

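Run:
```python
from h import *
crop('top0',255,385,120,240,6,'c1')
crop('top0',380,480,120,270,4,'c2')
crop('top0',160,240,125,270,4,'c3')
crop('side0',220,440,120,250,3,'c4')
```

```text
(no output)
```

View pics/c1.png

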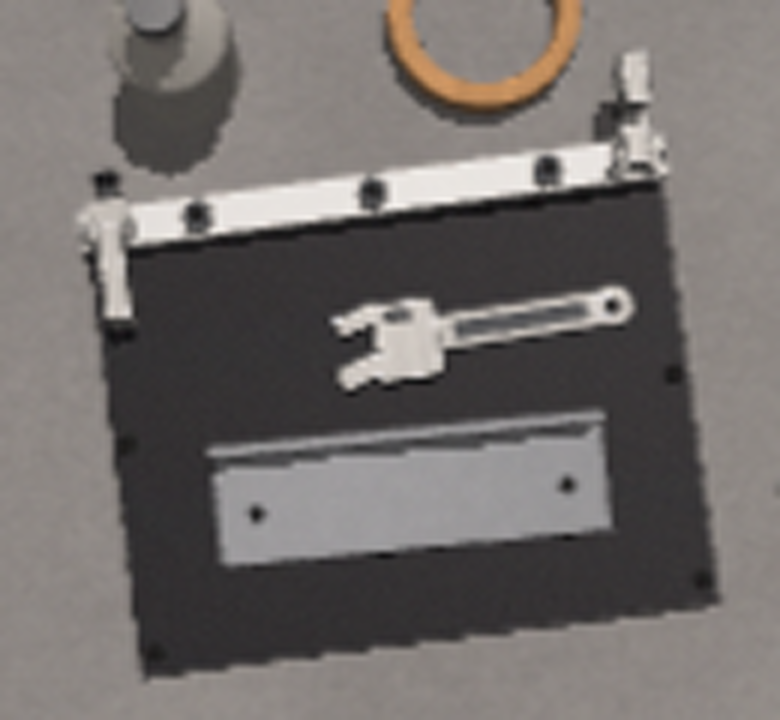

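View pics/c2.png

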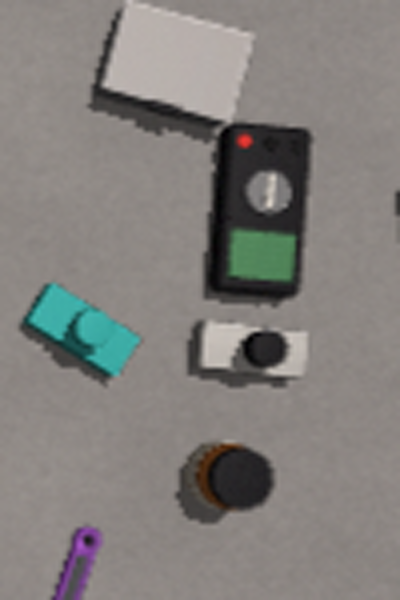

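View pics/c3.png

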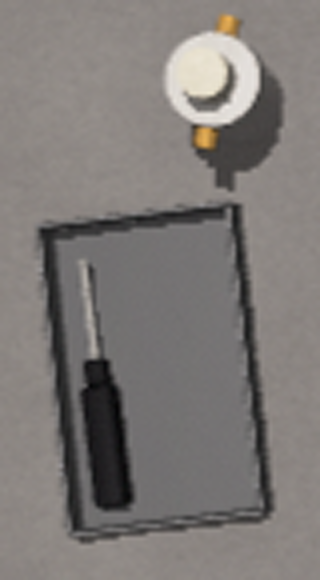

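View pics/c4.png

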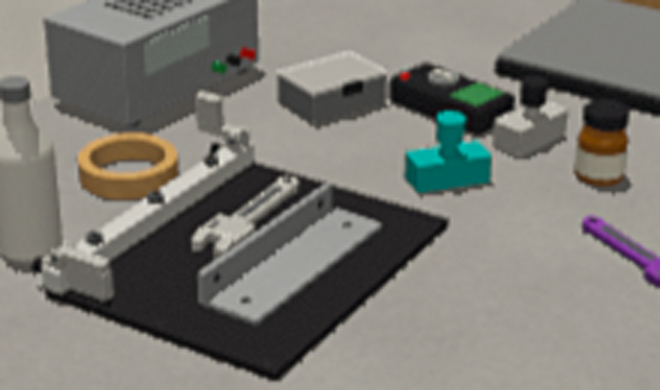

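Run:
```python
from h import *
s=load('top0')
def c1(a,b): return 255+(a+.5)/6-.5,120+(b+.5)/6-.5
def c2(a,b): return 380+(a+.5)/4-.5,120+(b+.5)/4-.5
def c3(a,b): return 160+(a+.5)/4-.5,125+(b+.5)/4-.5
for n,f,a,b,z in [('plateBL',c1,145,678,.01),('plateBR',c1,718,604,.01),('fenceL',c1,135,247,.03),('fenceR',c1,610,190,.03),('plateTR',c1,662,185,.01),
 ('stop tipL',c1,103,318,.046),('stop tipR',c1,130,318,.046),
 ('ang heelL',c1,207,452,.04),('ang heelR',c1,603,410,.04),('ang toeL',c1,225,566,.015),('ang toeR',c1,612,526,.015),
 ('sp end',c1,633,303,.02),('sp hole',c1,612,305,.02),('sp jaw1',c1,335,325,.02),('sp jaw2',c1,345,385,.02),('sp mid',c1,445,332,.02),('sp headtop',c1,430,300,.02),('sp headbot',c1,440,375,.02),
 ('tr TL',c3,40,228,.035),('tr TR',c3,238,205,.035),('tr BR',c3,270,515,.035),('tr BL',c3,80,537,.035),('sd',c3,130,490,.02),('sd2',c3,105,365,.02),
 ('w TL',c2,204,320,.032),('w TR',c2,308,328,.032),('w BR',c2,305,378,.032),('w BL',c2,202,372,.032),('knob',c2,265,349,.07),
 ('mm BL',c2,214,292,.03),('mm BR',c2,297,297,.03),('jar',c2,240,480,.075),('turq',c2,95,328,.07),('turqR',c2,140,340,.032),('turq3',c2,118,376,.032)]:
    u,v=f(a,b);p=atz(s,u,v,z);q=dep(s,u,v);print(n,(round(u,1),round(v,1)),p.round(4),'dep',q.round(3))
```

```text
plateBL (278.8, 232.6) [0.4173 0.1281 0.01  ] dep [ 0.417  0.129 -0.003]
plateBR (374.2, 220.2) [ 0.4468 -0.1673  0.01  ] dep [ 0.447 -0.167  0.013]
fenceL (277.1, 160.8) [0.6373 0.1258 0.03  ] dep [0.639 0.127 0.02 ]
fenceR (356.2, 151.2) [ 0.6593 -0.1172  0.03  ] dep [ 0.662 -0.119  0.01 ]
plateTR (364.9, 150.4) [ 0.6642 -0.1461  0.01  ] dep [ 0.664 -0.146  0.009]
stop tipL (271.8, 172.6) [0.5996 0.1411 0.046 ] dep [0.604 0.145 0.01 ]
stop tipR (276.2, 172.6) [0.5992 0.1275 0.046 ] dep [0.6   0.129 0.037]
ang heelL (289.1, 194.9) [0.531  0.0909 0.04  ] dep [0.533 0.093 0.008]
ang heelR (355.1, 187.9) [ 0.5463 -0.1091  0.04  ] dep [ 0.547 -0.11   0.035]
ang toeL (292.1, 213.9) [0.4735 0.0851 0.015 ] dep [0.474 0.085 0.015]
ang toeR (356.6, 207.2) [ 0.4883 -0.1138  0.015 ] dep [ 0.488 -0.114  0.012]
sp end (360.1, 170.1) [ 0.6022 -0.128   0.02  ] dep [ 0.602 -0.128  0.022]
sp hole (356.6, 170.4) [ 0.6015 -0.1172  0.02  ] dep [ 0.601 -0.117  0.022]
sp jaw1 (310.4, 173.8) [0.5954 0.0251 0.02  ] dep [0.597 0.025 0.007]
sp jaw2 (312.1, 183.8) [0.5644 0.0209 0.02  ] dep [0.565 0.021 0.011
[... 743 characters left out ...]
-0.4158  0.032 ] dep [ 0.497 -0.427 -0.003]
w BR (455.9, 214.1) [ 0.4585 -0.4118  0.032 ] dep [ 0.458 -0.422  0.003]
w BL (430.1, 212.6) [ 0.4653 -0.3343  0.032 ] dep [ 0.465 -0.342  0.001]
knob (445.9, 206.9) [ 0.4808 -0.371   0.07  ] dep [ 0.481 -0.371  0.071]
mm BL (433.1, 192.6) [ 0.5257 -0.3465  0.03  ] dep [ 0.527 -0.355 -0.001]
mm BR (453.9, 193.9) [ 0.5201 -0.4092  0.03  ] dep [ 0.521 -0.42  -0.002]
jar (439.6, 239.6) [ 0.386 -0.347  0.075] dep [ 0.386 -0.348  0.071]
turq (403.4, 201.6) [ 0.4998 -0.247   0.07  ] dep [ 0.5   -0.247  0.072]
turqR (414.6, 204.6) [ 0.4908 -0.2884  0.032 ] dep [ 0.491 -0.296  0.001]
turq3 (409.1, 213.6) [ 0.4641 -0.2707  0.032 ] dep [ 0.464 -0.277  0.004]
```

Run:
```python
from h import *
o=get_obs();print(R(o['ee_rot']).round(3))
i=camera_info('wrist');print(R(i['attitude']).round(3))
s=load('side0')
from numpy.linalg import lstsq
# project expected points into the side view
def proj(s,p):
    q=R(s['att']).T@(np.array(p)-s['eye']);K=s['K'];return (K[0,0]*q[0]/-q[2]+K[0,2]).round(1),(K[1,1]*-q[1]/-q[2]+K[1,2]).round(1)
for n,p in [('sp end',(.6022,-.128,.02)),('heelL top',(.531,.0909,.04)),('knob',(.481,-.371,.07)),('trTL',(.5824,.4544,.035)),('stop tip',(.5992,.1275,.046)),('trBL',(.3477,.4266,.035))]:
    print(n,proj(s,p))
crop('side0',140,300,180,330,4,'c5')
```

```text
[[-0.     0.951  0.309]
 [ 0.001  0.309 -0.951]
 [-1.    -0.    -0.001]]
[[ 0.309  0.917  0.252]
 [-0.951  0.298  0.081]
 [-0.001 -0.265  0.964]]
sp end (np.float64(316.8), np.float64(178.1))
heelL top (np.float64(285.5), np.float64(210.5))
knob (np.float64(396.6), np.float64(146.3))
trTL (np.float64(152.3), np.float64(275.4))
stop tip (np.float64(255.8), np.float64(205.8))
trBL (np.float64(241.1), np.float64(316.9))
```

View pics/c5.png

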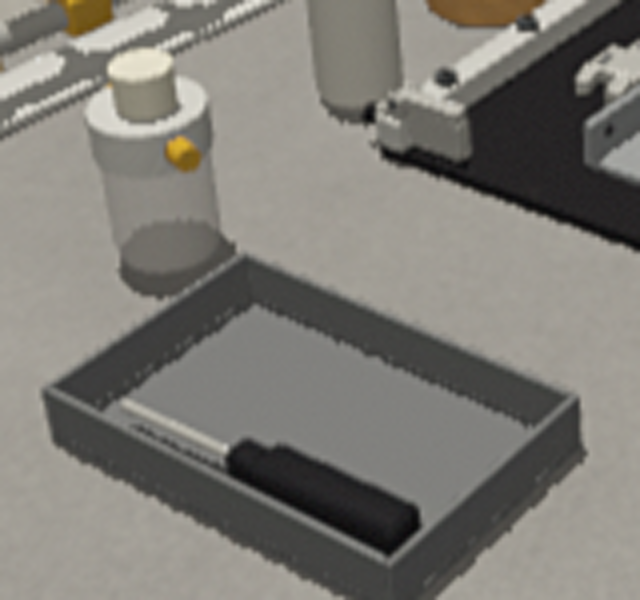

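Request:
move_arm --motion "0.035 0.05 0.05 0.13; 0.382 0.554 0.06 1.39; 0.382 0.554 0.06 1.39; 0.382 0.554 0.06 1.39; 0.382 0.554 0.06 1.39; 0.382 0.554 0.06 1.39; 0.382 0.554 0.06 1.39; 0.382 0.554 0.06 1.39; 0.382 0.554 0.06 1.39; 0.382 0.554 0.06 1.39" --grip 0.5

```text
clock: 1.35
position: [0.5403, -0.0903, 0.2659]
ee_rot: [-0.047, 0.706, 0.047, 0.706]
ft_force: [1.0, -1.2, -0.1]
grip_width: 0.496
```

Request:
move_arm --motion "0.035 0.05 0 0; 0.035 0.05 0 0; 0.035 0.05 0 0"

```text
clock: 1.72
position: [0.5743, -0.0423, 0.2654]
ee_rot: [-0.047, 0.706, 0.047, 0.705]
ft_force: [0.6, -0.2, 0.0]
grip_width: 0.503
```

Run:
```python
from h import *
o=get_obs();print(o['position'],R(o['ee_rot'])[:,2],o['joint_pos'])
snap('wrist','w1')
crop('w1',0,640,0,400,1.25,'w1c')
```

```text
[ 0.57429505 -0.04230337  0.26535847] [ 0.9911663   0.13262095 -0.00102189] [ 0.54264191  0.26425356 -0.66528039  1.47619573  0.16296202  1.45818494
  0.00881496]
```

View pics/w1c.png

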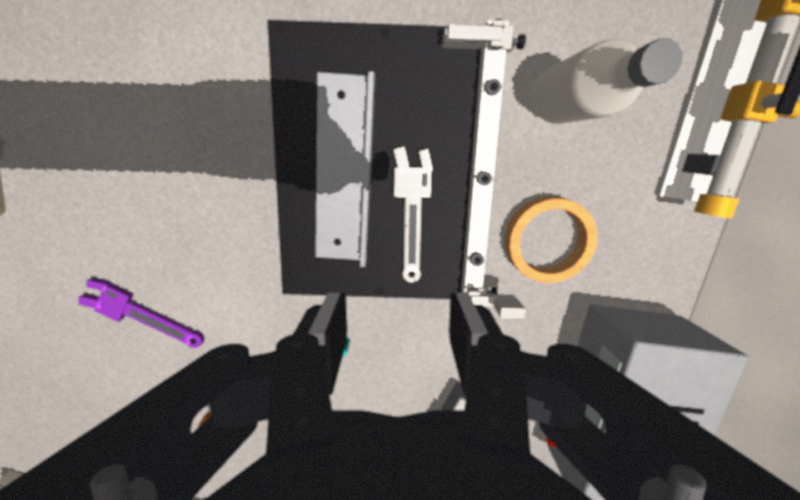

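Run:
```python
from h import *
crop('w1',210,410,10,150,4,'w1a')
crop('w1',210,410,110,250,4,'w1b')
```

```text
(no output)
```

View pics/w1a.png

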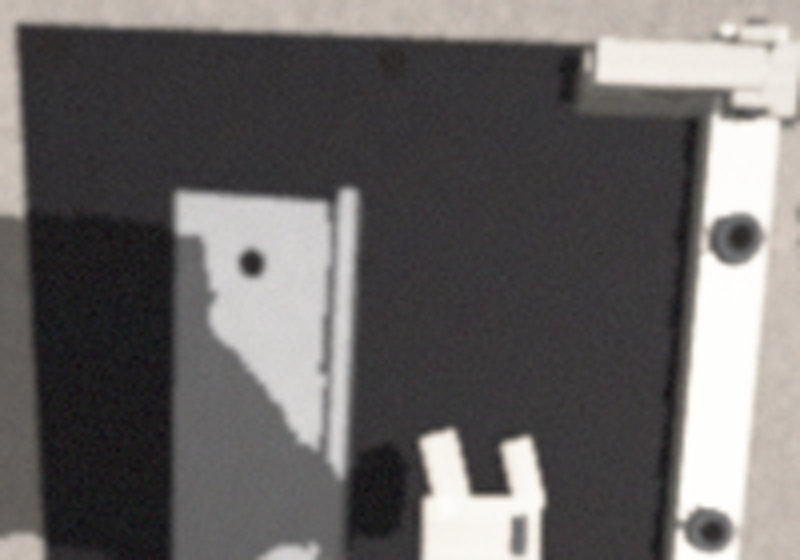

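View pics/w1b.png

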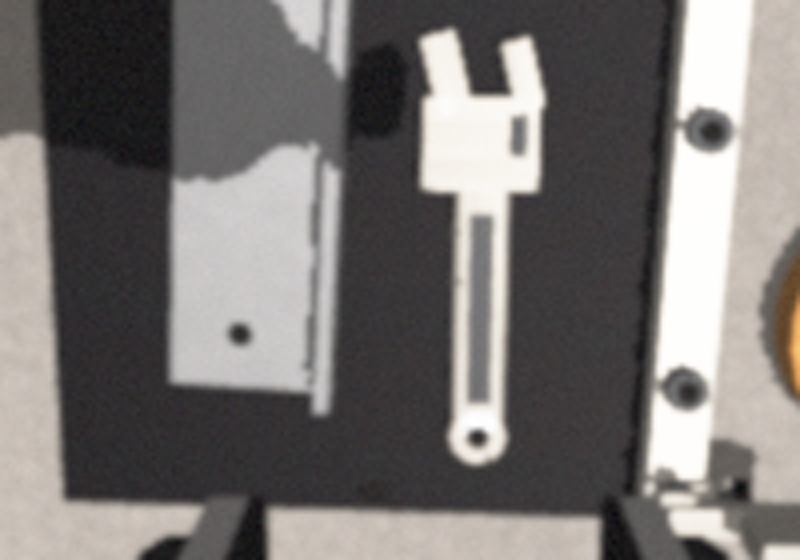

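Run:
```python
from h import *
s=load('w1')
A=lambda a,b:(210+(a+.5)/4-.5,10+(b+.5)/4-.5)
B=lambda a,b:(210+(a+.5)/4-.5,110+(b+.5)/4-.5)
for n,f,a,b,z in [('plateBL',A,20,25,.01),('plateBR',B,67,497,.01),('fenceL',A,708,120,.03),('fenceR',B,648,475,.03),
 ('stop tipL',A,598,40,.046),('stop tipR',A,598,84,.046),('stop R near',A,730,90,.046),
 ('heelL',A,359,188,.04),('heelR',B,331,413,.04),('toeL',A,174,190,.015),('toeR',B,169,384,.015),
 ('sp end',B,477,465,.02),('sp hole',B,477,437,.02),('hL',B,455,300,.02),('hR',B,508,300,.02),('headjoin',B,482,192,.02),('headTL',B,422,98,.021),('headBR',B,540,190,.021)]:
    u,v=f(a,b);print(n,atz(s,u,v,z).round(4),dep(s,u,v).round(3))
```

```text
plateBL [0.4163 0.1287 0.01  ] [0.416 0.129 0.01 ]
plateBR [ 0.4463 -0.1665  0.01  ] [ 0.446 -0.166  0.01 ]
fenceL [0.6342 0.1256 0.03  ] [0.636 0.128 0.021]
fenceR [ 0.6606 -0.1207  0.03  ] [ 0.661 -0.121  0.028]
stop tipL [0.5957 0.138  0.046 ] [ 0.6    0.152 -0.001]
stop tipR [0.5976 0.1267 0.046 ] [0.598 0.127 0.044]
stop R near [0.6363 0.1302 0.046 ] [0.636 0.13  0.046]
heelL [0.5309 0.0907 0.04  ] [0.528 0.096 0.009]
heelR [ 0.5445 -0.1092  0.04  ] [ 0.543 -0.119  0.01 ]
toeL [0.4695 0.0865 0.015 ] [0.468 0.087 0.01 ]
toeR [ 0.4828 -0.1144  0.015 ] [ 0.482 -0.116  0.01 ]
sp end [ 0.5994 -0.1289  0.02  ] [ 0.6   -0.133  0.01 ]
sp hole [ 0.5979 -0.118   0.02  ] [ 0.598 -0.118  0.019]
hL [ 0.5827 -0.0678  0.02  ] [ 0.583 -0.07   0.009]
hR [ 0.6015 -0.0653  0.02  ] [ 0.602 -0.068  0.01 ]
headjoin [ 0.5867 -0.0284  0.02  ] [ 0.587 -0.029  0.019]
headTL [0.5618 0.0007 0.021 ] [0.562 0.    0.011]
headBR [ 0.6066 -0.0249  0.021 ] [ 0.608 -0.026  0.01 ]
```

Request:
move_arm --motion "0.0157 -0.0067 -0.06 0; 0.0157 -0.0067 -0.12 0; 0.0157 -0.0067 -0.17 0; 0.0157 -0.0067 -0.21 0; 0.0157 -0.0067 -0.235 0; 0.0157 -0.0067 -0.25 0; 0.0157 -0.0067 -0.25 0; 0.0157 -0.0067 -0.25 0"

```text
clock: 2.78
position: [0.591, -0.049, 0.0172]
ee_rot: [-0.047, 0.705, 0.047, 0.706]
ft_force: [0.8, -0.8, 0.8]
grip_width: 0.497
```

Request:
move_arm --motion "0 0 -0.004 0; 0 0 -0.004 0; 0 0 -0.004 0; 0 0 -0.004 0; 0 0 -0.004 0; 0 0 -0.004 0" --grip 0 --force 50

```text
clock: 3.52
position: [0.5902, -0.0486, 0.0119]
ee_rot: [-0.047, 0.706, 0.047, 0.706]
ft_force: [0.7, -0.1, -0.3]
grip_width: 0.0
```

Run:
```python
from h import *
print(get_obs()['grip_width'])
snap('side','s1');snap('wrist','w2');crop('s1',220,400,100,230,4,'s1c')
```

```text
0.0004016955161191955
```

View pics/s1c.png

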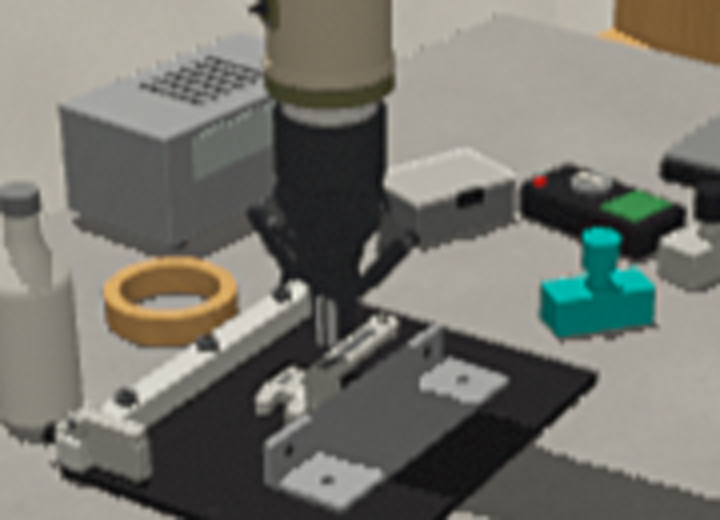

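View pics/w2.png

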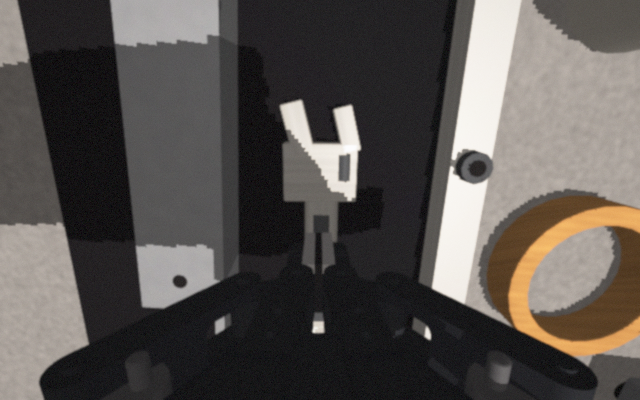

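Run:
```python
from h import *
def proj(s,p):
    q=R(s['att']).T@(np.array(p)-s['eye']);K=s['K'];return np.array([K[0,0]*q[0]/-q[2]+K[0,2],K[1,1]*-q[1]/-q[2]+K[1,2]])
s=load('s1')
for z in (.012,.02,.03,.05): print(z,(proj(s,(.5902,-.0486,z))-[220,100])*4)
w=load('w2')
for z in (.012,.02,.03,.05): print(z,proj(w,(.5902,-.0486,z)))
crop('w2',230,410,160,340,4,'w2c')
print(get_obs()['position'],get_obs()['ft_force'])
d=load('w2')['d']; print(d[160:340:12,318].round(3)); 
for v in range(200,340,10): print(v,dep(w,318,v).round(3), end=';')
```

```text
0.012 [330.94297971 368.45004898]
0.02 [330.78976182 358.46116869]
0.03 [330.59697068 345.8923524 ]
0.05 [330.20709961 320.47511542]
0.012 [321.45950873 231.49045339]
0.02 [321.5994829  236.67575006]
0.03 [321.7934156  243.85992282]
0.05 [322.260944   261.17935744]
[ 0.59024489 -0.04858331  0.01187425] [-0.0600442   0.12129808  1.00577853]
[0.157 0.158 0.16  0.163 0.166 0.168 0.168 0.134 0.122 0.117 0.118 0.119
 0.122 0.183 0.186]
200 [ 0.585 -0.027  0.021];210 [ 0.586 -0.033  0.021];220 [ 0.587 -0.039  0.02 ];230 [ 0.588 -0.045  0.02 ];240 [ 0.587 -0.039  0.048];250 [ 0.587 -0.039  0.059];260 [ 0.587 -0.039  0.068];270 [ 0.587 -0.041  0.073];280 [ 0.588 -0.046  0.073];290 [ 0.588 -0.05   0.073];300 [ 0.589 -0.054  0.073];310 [ 0.59  -0.059  0.074];320 [ 0.596 -0.104  0.021];330 [ 0.597 -0.112  0.02 ];
```

View pics/w2c.png

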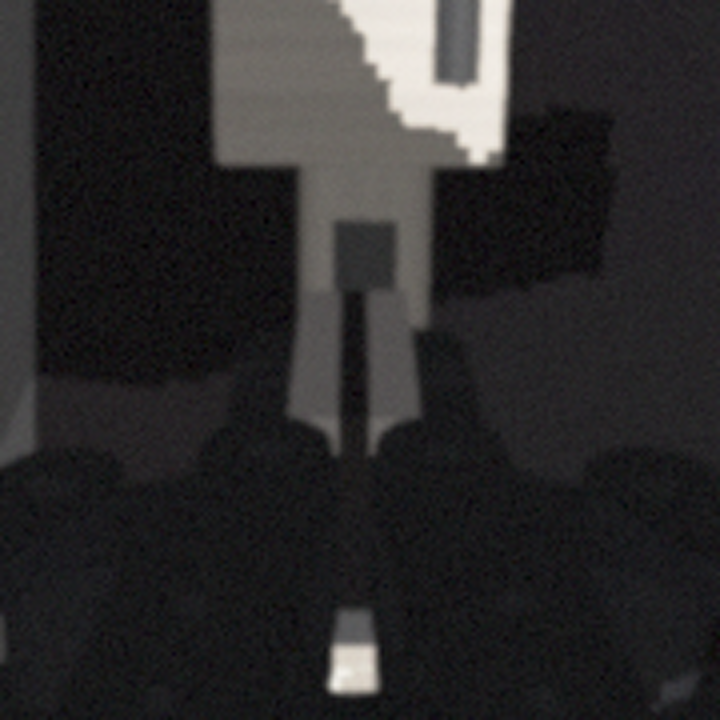

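Run:
```python
from h import *
w=load('w2')
for u in (310,318,326):
  print(u,[(v,*dep(w,u,v).round(4)) for v in range(228,246,2)])
s=load('s1')
crop('s1',280,320,160,200,16,'s1d')
for u in (300,301,302,303): print(u,[(v,*dep(s,u,v).round(3)) for v in range(176,194,2)])
```

```text
310 [(228, np.float64(0.5829), np.float64(-0.0442), np.float64(0.0201)), (230, np.float64(0.5831), np.float64(-0.0453), np.float64(0.0203)), (232, np.float64(0.5832), np.float64(-0.0465), np.float64(0.0204)), (234, np.float64(0.5829), np.float64(-0.0395), np.float64(0.0405)), (236, np.float64(0.5829), np.float64(-0.039), np.float64(0.0441)), (238, np.float64(0.583), np.float64(-0.0394), np.float64(0.0457)), (240, np.float64(0.5831), np.float64(-0.0392), np.float64(0.0484)), (242, np.float64(0.5831), np.float64(-0.0393), np.float64(0.0507)), (244, np.float64(0.5832), np.float64(-0.0388), np.float64(0.0538))]
318 [(228, np.float64(0.5874), np.float64(-0.0433), np.float64(0.0206)), (230, np.float64(0.5876), np.float64(-0.0447), np.float64(0.0202)), (232, np.float64(0.5877), np.float64(-0.0457), np.float64(0.0207)), (234, np.float64(0.5868), np.float64(-0.0385), np.float64(0.0417)), (236, np.float64(0.5868), np.float64(-0.039), np.float64(0.043)), (238, np.float64(0.5868), np.float64(-0.0382), np.float64(0.0472)), (240, np.float64(0.5868), np.float64(-0.0389), np.float64(0.0481)), (242, 
[... 2385 characters left out ...]
4(0.587), np.float64(-0.042), np.float64(0.023)), (192, np.float64(0.58), np.float64(-0.034), np.float64(0.022))]
303 [(176, np.float64(0.579), np.float64(-0.037), np.float64(0.071)), (178, np.float64(0.583), np.float64(-0.042), np.float64(0.062)), (180, np.float64(0.581), np.float64(-0.04), np.float64(0.057)), (182, np.float64(0.578), np.float64(-0.036), np.float64(0.053)), (184, np.float64(0.582), np.float64(-0.04), np.float64(0.044)), (186, np.float64(0.582), np.float64(-0.041), np.float64(0.038)), (188, np.float64(0.593), np.float64(-0.053), np.float64(0.022)), (190, np.float64(0.588), np.float64(-0.047), np.float64(0.02)), (192, np.float64(0.583), np.float64(-0.041), np.float64(0.018))]
```

View pics/s1d.png

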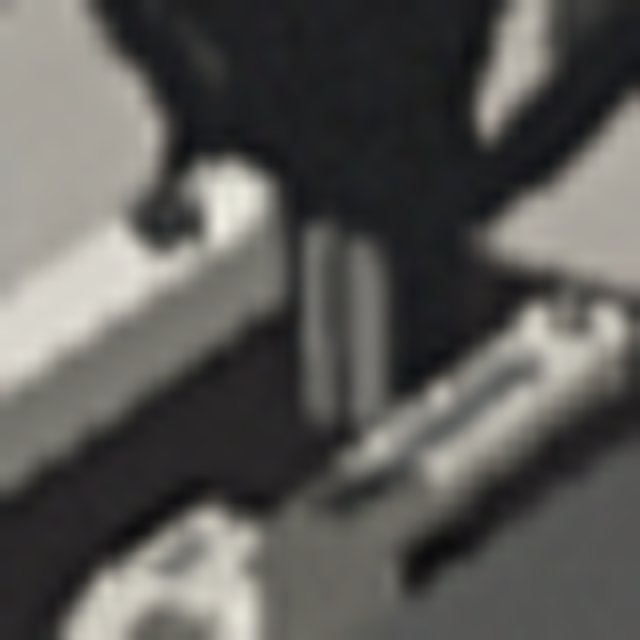

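Request:
move_arm --motion "-0.001 0 0 0; -0.001 0 0 0; -0.001 0 0 0; -0.001 0 -0.012 0; -0.001 0 -0.018 0; -0.001 0 -0.022 0; -0.001 0 -0.022 0; -0.001 0 -0.022 0" --grip 0.5

```text
clock: 4.62
position: [0.5894, -0.0485, -0.0099]
ee_rot: [-0.047, 0.705, 0.047, 0.706]
ft_force: [-0.5, 0.6, -1.0]
grip_width: 0.5
```

Request:
move_arm --motion "0 0 -0.003 0; 0 0 -0.003 0; 0 0 -0.003 0; 0 0 -0.003 0; 0 0 -0.003 0" --grip 0 --force 50

```text
clock: 5.25
position: [0.5896, -0.0486, -0.0128]
ee_rot: [-0.047, 0.705, 0.047, 0.706]
ft_force: [1.0, 0.0, 4.7]
grip_width: 0.205
```

Request:
move_arm --motion "0 0 0.05 0; 0 0 0.11 0; -0.03 0.05 0.15 0.15; -0.118 0.38 0.15 1.527; -0.118 0.38 0.15 1.527; -0.118 0.38 0.15 1.527; -0.118 0.38 0.15 1.527; -0.118 0.38 0.15 1.527; -0.118 0.38 0.15 1.527; -0.118 0.38 0.15 1.527"

```text
clock: 6.5
position: [0.4686, 0.3347, 0.1365]
ee_rot: [-0.508, 0.491, 0.51, 0.491]
ft_force: [-0.1, 0.1, -1.6]
grip_width: 0.204
```

Request:
move_arm --motion "0 0 0 0.3; 0 0 0 0.3; 0 0 0 0.3"

```text
clock: 6.88
position: [0.4709, 0.331, 0.1361]
ee_rot: [-0.574, 0.413, 0.574, 0.412]
ft_force: [0.1, 0.1, -1.8]
grip_width: 0.203
```

Run:
```python
from h import *
o=get_obs();z=R(o['ee_rot'])[:,2];print(o['position'],np.arctan2(z[1],z[0]),o['grip_width'],o['ft_force'])
snap('wrist','w3');snap('top','t3');crop('t3',150,330,120,270,4,'t3c')
```

```text
[0.47086245 0.3309508  0.13614065] 1.8947010189003226 0.20307854756376748 [ 0.14641784  0.0737337  -1.78774177]
```

View pics/w3.png

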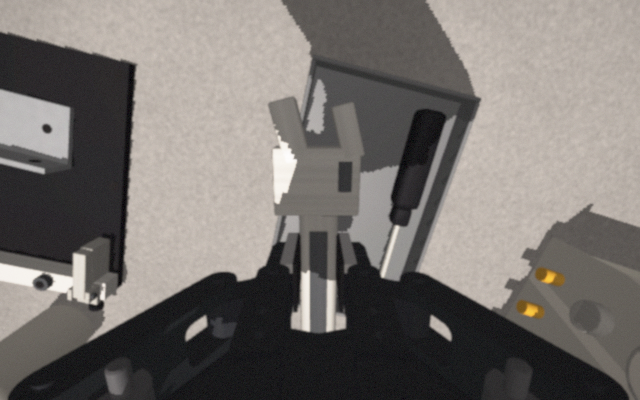

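View pics/t3c.png

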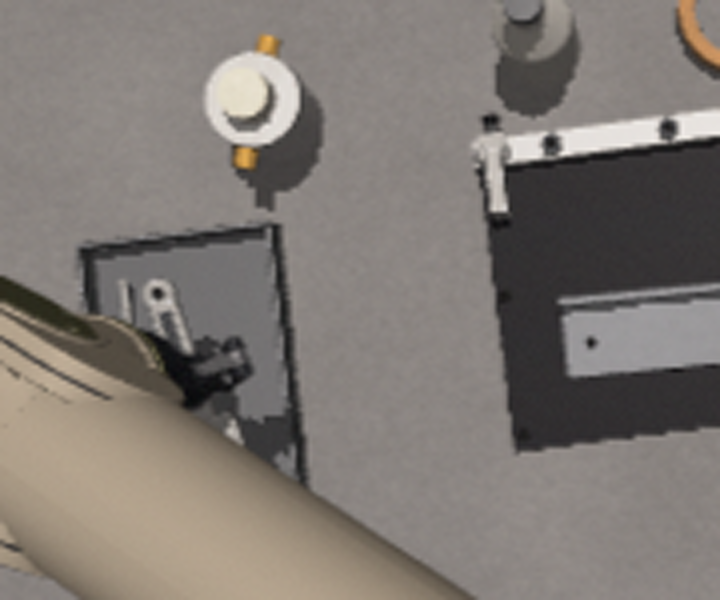

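Request:
move_arm --motion "0 0.01 0 -0.16; 0 0.01 -0.03 -0.235; 0 0.01 -0.08 -0.235; 0 0.01 -0.12 -0.235; 0 0.01 -0.14 -0.235; 0 0.01 -0.15 -0.235; 0 0.01 -0.152 -0.235; 0 0.01 -0.152 -0.235; 0 0.01 -0.152 -0.235"

```text
clock: 8.1
position: [0.4719, 0.3418, -0.0141]
ee_rot: [0.522, -0.477, -0.522, -0.478]
ft_force: [0.2, 0.2, -1.9]
grip_width: 0.202
```

Request:
move_arm --motion "0 0 -0.002 0; 0 0 -0.004 0; 0 0 -0.004 0; 0 0 -0.004 0"

```text
clock: 8.6
position: [0.4714, 0.3414, -0.0188]
ee_rot: [0.522, -0.477, -0.522, -0.477]
ft_force: [-1.5, -2.8, 5.0]
grip_width: 0.204
```

Contact. Release and lift.

Request:
move_arm --motion "0 0 0 0; 0 0 0 0; 0 0 0 0; 0 0 0.03 0; 0 0 0.08 0; 0 0 0.14 0; 0 0 0.2 0; 0 0 0.2 0; 0 0 0.2 0" --grip 0.4

```text
clock: 9.72
position: [0.4712, 0.3411, 0.1804]
ee_rot: [0.522, -0.477, -0.522, -0.477]
ft_force: [0.3, 0.5, -0.1]
grip_width: 0.404
```

Run:
```python
from h import *
o=get_obs();print(o['position'])
snap('wrist','w4');snap('side','s4');crop('s4',140,300,180,330,4,'s4c')
```

```text
[0.4711855  0.34109267 0.18041732]
```

View pics/w4.png

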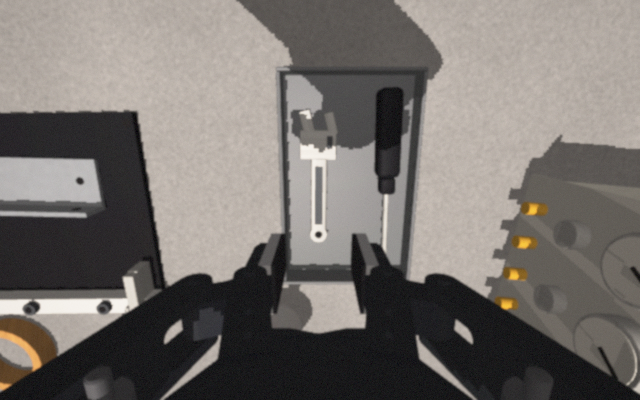

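View pics/s4c.png

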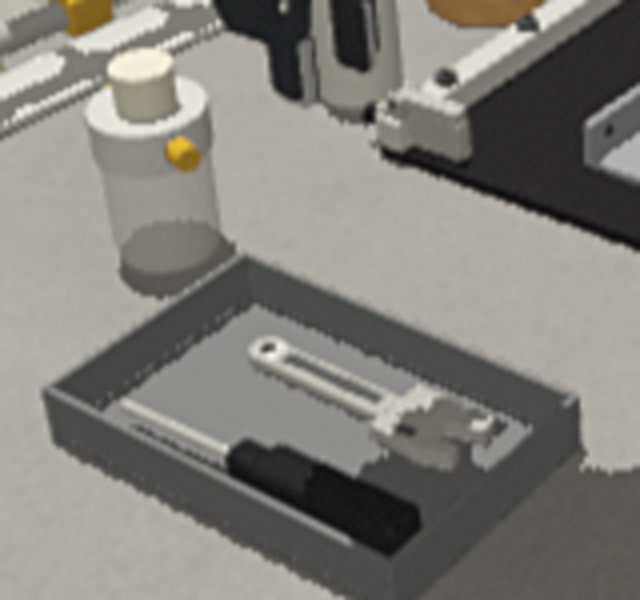

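Request:
move_arm --motion "0.01 -0.05 0 -0.18; 0.064 -0.35 -0.03 -1.59; 0.064 -0.35 -0.05 -1.59; 0.064 -0.35 -0.08 -1.59; 0.064 -0.35 -0.1 -1.59; 0.064 -0.35 -0.1 -1.59; 0.064 -0.35 -0.1 -1.59; 0.064 -0.35 -0.1 -1.59; 0.064 -0.35 -0.1 -1.59; 0.064 -0.35 -0.1 -1.59" --grip 0.35

```text
clock: 11.08
position: [0.5344, -0.0085, 0.0798]
ee_rot: [-0.025, 0.707, 0.025, 0.706]
ft_force: [-0.0, -0.6, 0.2]
grip_width: 0.35
```

Run:
```python
from h import *
o=get_obs();z=R(o['ee_rot'])[:,2];print(o['position'],np.arctan2(z[1],z[0]),o['grip_width'],o['ft_force'])
```

```text
[ 0.53444455 -0.00854739  0.07978692] 0.07143307956074818 0.34980946523265655 [-0.02866633 -0.56606577  0.17876491]
```

Request:
move_arm --motion "0.001 -0.001 -0.04 0; 0.001 -0.001 -0.06 0; 0.001 -0.001 -0.07 0; 0.001 -0.001 -0.078 0; 0.001 -0.001 -0.079 0; 0.001 -0.001 -0.079 0"

```text
clock: 11.82
position: [0.5367, -0.0096, 0.0025]
ee_rot: [-0.025, 0.706, 0.025, 0.707]
ft_force: [-0.2, 0.6, -0.3]
grip_width: 0.348
```

Run:
```python
from h import *
o=get_obs();print(o['position'],o['ft_force'])
snap('wrist','w5');snap('side','s5');crop('s5',220,380,130,250,5,'s5c')
```

```text
[ 0.53671244 -0.00957344  0.00248779] [-0.18371421  0.56006165 -0.30205893]
```

View pics/w5.png

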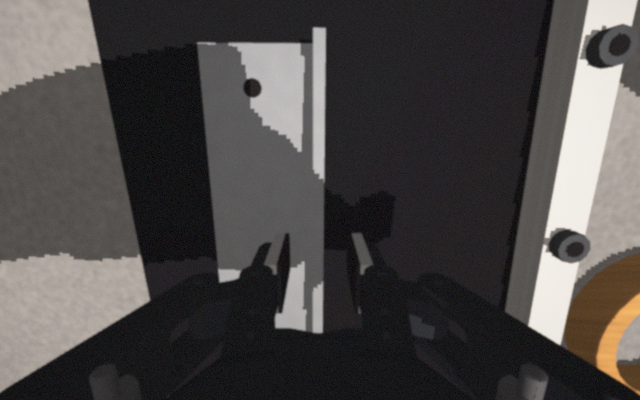

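View pics/s5c.png

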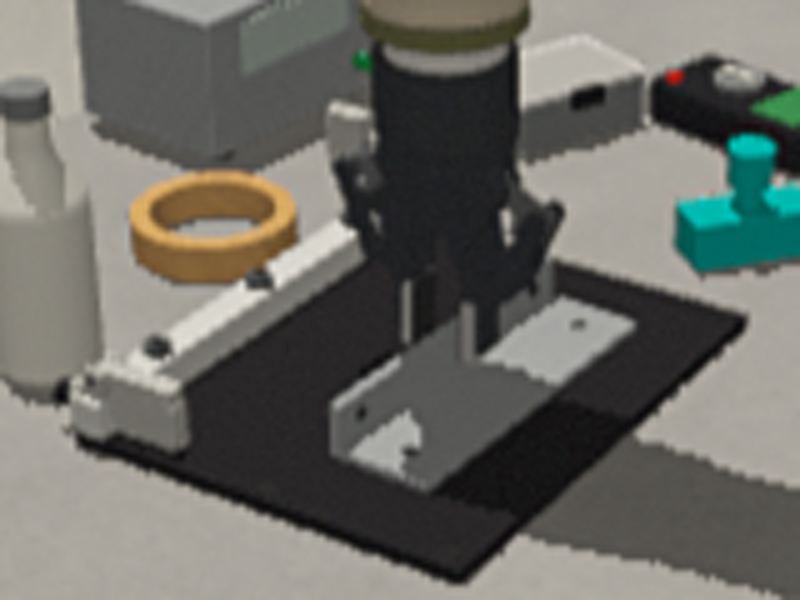

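Request:
move_arm --motion "0 0 0 0; 0 0 0 0; 0 0 0 0; 0 0 0 0" --grip 0 --force 30

```text
clock: 12.42
position: [0.5367, -0.0096, 0.0023]
ee_rot: [-0.025, 0.706, 0.025, 0.707]
ft_force: [-1.1, -0.4, 5.4]
grip_width: 0.045
```

Request:
move_arm --motion "0.004 0.002 0.001 0; 0.014 0.006 0.001 0.01; 0.028 0.012 0.001 0.02; 0.044 0.019 0.001 0.028; 0.06 0.026 0.001 0.028; 0.075 0.032 0.001 0.028; 0.083 0.036 0.001 0.028; 0.085 0.037 0.001 0.028; 0.085 0.037 0.001 0.028"

```text
clock: 13.55
position: [0.6196, 0.0264, 0.0023]
ee_rot: [-0.035, 0.708, 0.034, 0.705]
ft_force: [-7.5, -3.9, 7.3]
grip_width: 0.049
```

Run:
```python
from h import *
o=get_obs();print(o['position'],o['ft_force'],o['grip_width'])
snap('wrist','w6');snap('side','s6');crop('s6',220,380,130,250,5,'s6c')
```

```text
[0.61964168 0.0264253  0.00233437] [-7.53958049 -3.90787373  7.31985517] 0.04864408154800659
```

View pics/w6.png

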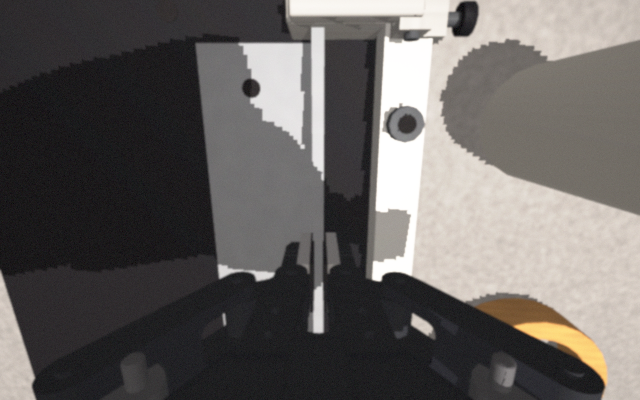

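View pics/s6c.png

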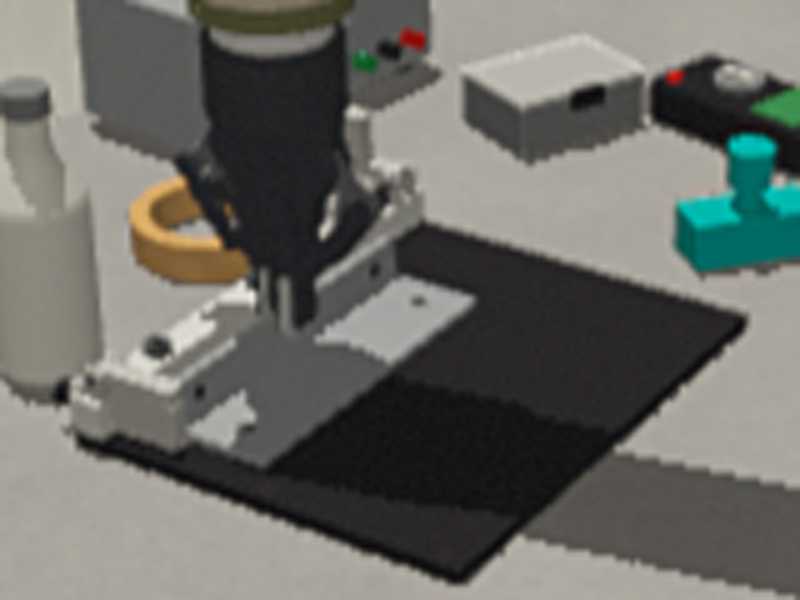

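Run:
```python
from h import *
crop('w6',190,450,0,60,3,'w6c')
```

```text
(no output)
```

View pics/w6c.png

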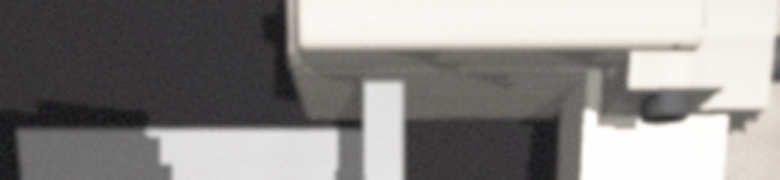

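Run:
```python
from h import *
s=load('w6')
f=lambda a,b:(190+(a+.5)/3-.5,(b+.5)/3-.5)
ey=np.array([-.0998,.995,0]);ex=np.array([.995,.0998,0]);O=np.array([.5511,-.0073,0])
for n,a,b,z in [('legend',385,80,.04),('stop top',385,48,.046),('stop top2',600,48,.046),('stopbot',330,118,.01),('stopbot2',480,118,.01),('toe end',100,127,.015),('leg R top',405,120,.04),('fence top',583,120,.03)]:
    p=atz(s,*f(a,b),z)-O;print(n,(p@ex).round(4),(p@ey).round(4))
```

```text
legend 0.0698 0.1271
stop top 0.0698 0.129
stop top2 0.0961 0.1289
stopbot 0.0607 0.1296
stopbot2 0.085 0.1295
toe end 0.0249 0.1273
leg R top 0.0724 0.1224
fence top 0.0977 0.1246
```

Request:
move_arm --motion "0 0.001 0 0; 0 0.002 0 0; 0 0.0025 0 0; 0 0.0025 0 0"

```text
clock: 14.15
position: [0.6205, 0.0279, 0.0023]
ee_rot: [-0.035, 0.707, 0.034, 0.705]
ft_force: [-2.9, -5.4, 3.2]
grip_width: 0.045
```

Request:
move_arm --motion "0 0 0 0; 0 0 0 0; 0 0 0.03 0; 0 0 0.06 0; -0.024 -0.0024 0.06 0; -0.024 -0.0024 0.06 0" --grip 0.2

```text
clock: 14.9
position: [0.5964, 0.0276, 0.0631]
ee_rot: [-0.035, 0.706, 0.035, 0.706]
ft_force: [0.4, -0.9, 0.5]
grip_width: 0.201
```

Request:
move_arm --motion "0 0 0 0; 0 0 0 0; 0 0 -0.03 0; 0 0 -0.05 0; 0 0 -0.056 0; 0 0 -0.056 0; 0 0 -0.056 0" --grip 0

```text
clock: 15.78
position: [0.5979, 0.0277, 0.0078]
ee_rot: [-0.035, 0.706, 0.035, 0.707]
ft_force: [0.2, -0.0, 0.2]
grip_width: 0.002
```

Run:
```python
from h import *
o=get_obs();print(o['position'],o['ft_force'],o['grip_width'])
snap('wrist','w7')
```

```text
[0.59791277 0.02769315 0.00776848] [ 0.23889828 -0.03352184  0.17591939] 0.0023068272145467398
```

View pics/w7.png

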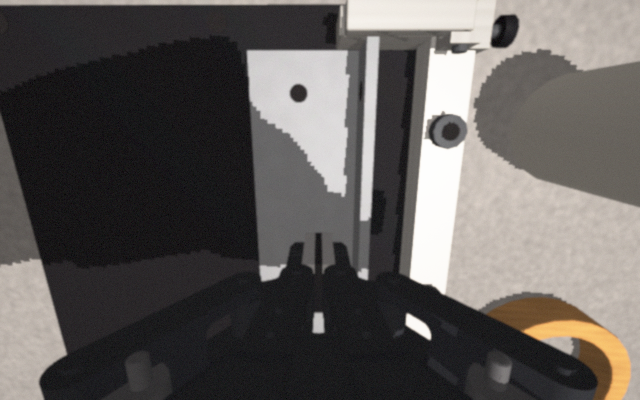

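Request:
move_arm --motion "0 0 -0.003 0; 0.005 0.0005 -0.003 0; 0.01 0.001 -0.003 0; 0.015 0.0015 -0.003 0; 0.02 0.002 -0.003 0; 0.024 0.0024 -0.003 0; 0.027 0.0027 -0.003 0; 0.03 0.003 -0.003 0; 0.03 0.003 -0.003 0"

```text
clock: 16.95
position: [0.6274, 0.0306, 0.0039]
ee_rot: [-0.035, 0.706, 0.035, 0.706]
ft_force: [-4.3, -1.2, -0.1]
grip_width: -0.002
```

Run:
```python
from h import *
o=get_obs();print(o['position'],o['ft_force'],o['grip_width'])
snap('wrist','w8')
```

```text
[0.62740431 0.03059361 0.00390005] [-4.26778879 -1.18251633 -0.07224708] -0.0017583548327512039
```

View pics/w8.png

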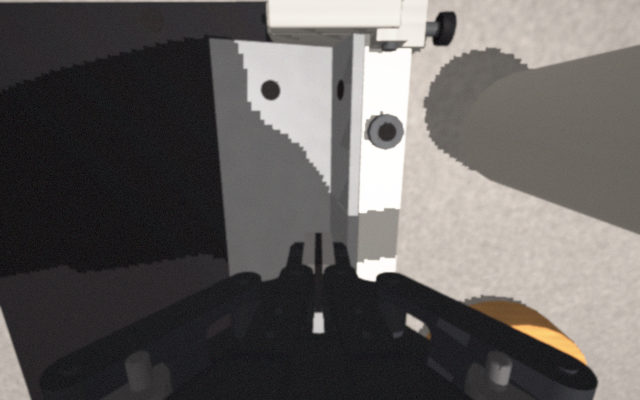

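Request:
move_arm --motion "0.0015 0.00015 0 0; 0.003 0.0003 0 0; 0.004 0.0004 0 0; 0.004 0.0004 0 0"

```text
clock: 17.5
position: [0.6312, 0.0309, 0.0039]
ee_rot: [-0.035, 0.706, 0.035, 0.706]
ft_force: [-5.1, -0.7, 0.4]
grip_width: -0.0
```

Request:
move_arm --motion "0.0015 0.00015 0 0; 0.003 0.0003 0 0; 0.004 0.0004 0 0; 0.004 0.0004 0 0"

```text
clock: 18.0
position: [0.6323, 0.0309, 0.0037]
ee_rot: [-0.035, 0.708, 0.034, 0.704]
ft_force: [-20.4, -2.2, 12.4]
grip_width: 0.005
```

Run:
```python
from h import *
snap('wrist','w9');snap('top','t9');crop('w9',180,440,0,120,3,'w9c');crop('t9',255,385,120,220,6,'t9c')
```

```text
(no output)
```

View pics/w9c.png

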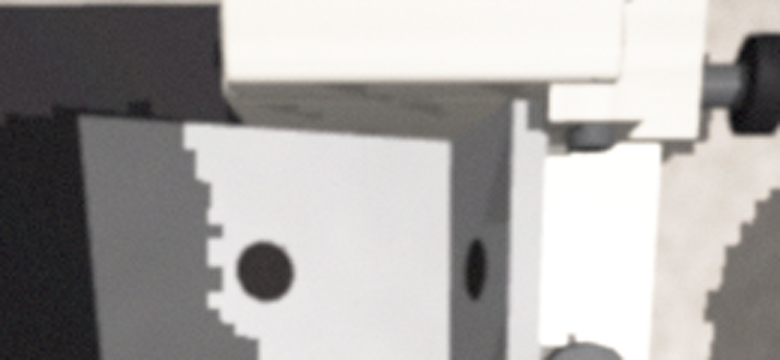

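View pics/t9c.png

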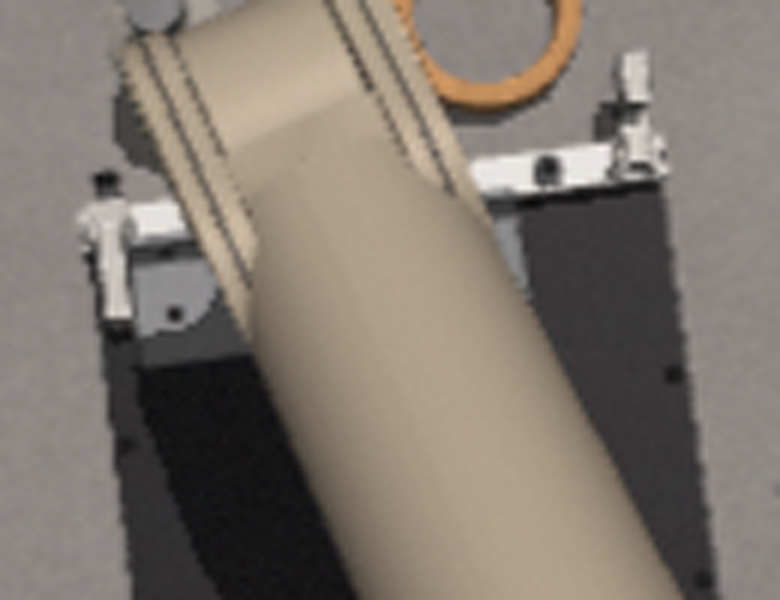

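Run:
```python
from h import *
s=load('w9')
f=lambda a,b:(180+(a+.5)/3-.5,(b+.5)/3-.5)
ey=np.array([-.0998,.995,0]);ex=np.array([.995,.0998,0]);O=np.array([.5511,-.0073,0])
for n,a,b,z in [('toe end',80,115,.015),('flat end inner',450,140,.015),('toe edge',100,350,.015),('leg top in end',512,100,.04),('legtop out end',527,100,.04),('legtop in low',512,350,.04),('legtop out low',542,350,.04),('stop top',300,80,.046),('stop top2',600,80,.046)]:
    p=atz(s,*f(a,b),z)-O;q=dep(s,*f(a,b))-O;print(n,(p@ex).round(4),(p@ey).round(4),' dep',(q@ex).round(4),(q@ey).round(4),q[2].round(4))
t=load('t9')
g=lambda a,b:(255+(a+.5)/6-.5,120+(b+.5)/6-.5)
for n,a,b,z in [('right end out top',519,215,.04),('right end lower',527,290,.015),('fence above',525,190,.03),('left',140,335,.015),('left in',135,262,.015)]:
    p=atz(t,*g(a,b),z)-O;q=dep(t,*g(a,b))-O;print(n,(p@ex).round(4),(p@ey).round(4),' dep',(q@ex).round(4),(q@ey).round(4),q[2].round(4))
```

```text
toe end 0.0297 0.1326  dep 0.0278 0.1339 0.0095
flat end inner 0.0883 0.1288  dep 0.0882 0.1286 0.0162
toe edge 0.0294 0.0967  dep 0.0278 0.0968 0.0103
leg top in end 0.0957 0.1283  dep 0.096 0.1293 0.036
legtop out end 0.0976 0.1283  dep 0.0979 0.129 0.0373
legtop in low 0.0965 0.0966  dep 0.0965 0.0966 0.0403
legtop out low 0.1008 0.0966  dep 0.1011 0.0966 0.0377
stop top 0.0685 0.1292  dep 0.0686 0.1292 0.0461
stop top2 0.106 0.1291  dep 0.1063 0.1295 0.0445
right end out top 0.0886 -0.0718  dep 0.0931 -0.074 0.0081
right end lower 0.053 -0.0725  dep 0.0514 -0.0715 0.0299
fence above 0.1023 -0.0772  dep 0.1026 -0.0774 0.028
left 0.0557 0.1283  dep 0.0545 0.1273 0.0257
left in 0.0936 0.1262  dep 0.0921 0.1253 0.025
```

```bash
cat >> h.py <<'E'
ey=np.array([-.0998,.995,0]);ex=np.array([.995,.0998,0]);O=np.array([.5511,-.0073,0])
def jig(p): p=np.asarray(p)-O; return np.array([p@ex,p@ey,p[2]]).round(4)
E
python3 - <<'E'
from h import *
s=load('w9')
for v in (60,80):
  print([tuple(jig(dep(s,u,v))) for u in range(205,345,12)])
E
```

```text
[(np.float64(0.0261), np.float64(0.1239), np.float64(0.0095)), (np.float64(0.0398), np.float64(0.1198), np.float64(0.0332)), (np.float64(0.0442), np.float64(0.1202), np.float64(0.0309)), (np.float64(0.0489), np.float64(0.1206), np.float64(0.0287)), (np.float64(0.0542), np.float64(0.1206), np.float64(0.0286)), (np.float64(0.0591), np.float64(0.121), np.float64(0.0264)), (np.float64(0.0641), np.float64(0.1214), np.float64(0.0237)), (np.float64(0.0693), np.float64(0.1217), np.float64(0.0216)), (np.float64(0.0749), np.float64(0.1218), np.float64(0.021)), (np.float64(0.0804), np.float64(0.1223), np.float64(0.0183)), (np.float64(0.086), np.float64(0.1227), np.float64(0.0159)), (np.float64(0.0913), np.float64(0.1211), np.float64(0.025))]
[(np.float64(0.0254), np.float64(0.1145), np.float64(0.0102)), (np.float64(0.0386), np.float64(0.112), np.float64(0.032)), (np.float64(0.0436), np.float64(0.1121), np.float64(0.0311)), (np.float64(0.0486), np.float64(0.1122), np.float64(0.0298)), (np.float64(0.0535), np.float64(0.1125), np.float64(0.0278)), (np.float64(0.0586), np.float64(0.1126), np.float64(0.0262)), (np.float64(0.0638), np.float64(0.1129), np.float64(0.0236)), (np.float64(0.0692), np.float64(0.113), np.float64(0.0229)), (np.float64(0.0747), np.float64(0.1133), np.float64(0.0202)), (np.float64(0.0803), np.float64(0.1134), np.float64(0.0193)), (np.float64(0.0861), np.float64(0.1136), np.float64(0.0172)), (np.float64(0.0915), np.float64(0.1127), np.float64(0.0246))]
```

Request:
move_arm --motion "-0.002 -0.0002 0 0; -0.004 -0.0004 0 0; -0.006 -0.0006 0 0; -0.008 -0.0008 0 0; -0.012 -0.0012 0 0; -0.016 -0.0016 0 0; -0.02 -0.002 0 0; -0.02 -0.002 0.03 0; -0.02 -0.002 0.06 0; -0.02 -0.002 0.06 0"

```text
clock: 19.35
position: [0.6172, 0.0296, 0.0667]
ee_rot: [-0.035, 0.704, 0.035, 0.708]
ft_force: [0.2, -0.8, 0.2]
grip_width: 0.0
```

Request:
move_arm --motion "-0.057 -0.006 0 0; -0.057 -0.006 0 0; -0.057 -0.006 -0.03 0; -0.057 -0.006 -0.05 0; -0.057 -0.006 -0.065 0; -0.057 -0.006 -0.07 0; -0.057 -0.006 -0.073 0; -0.057 -0.006 -0.073 0"

```text
clock: 20.35
position: [0.5586, 0.0234, -0.0087]
ee_rot: [-0.035, 0.706, 0.035, 0.707]
ft_force: [-0.2, 0.6, 0.0]
grip_width: 0.003
```

Run:
```python
from h import *
o=get_obs();print(o['position'],jig(o['position']),o['ft_force'],o['grip_width'])
snap('wrist','w10');snap('side','s10');crop('s10',220,380,130,250,5,'s10c')
```

```text
[ 0.55862965  0.02340004 -0.00874994] [ 0.0106  0.0298 -0.0087] [-0.19235244  0.61504026  0.03685847] 0.00271661651133526
```

View pics/w10.png

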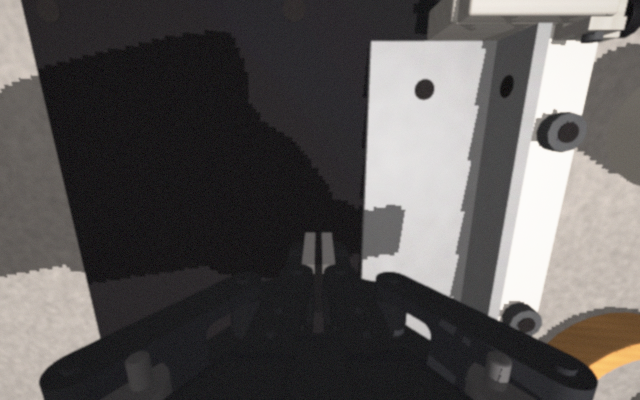

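View pics/s10c.png

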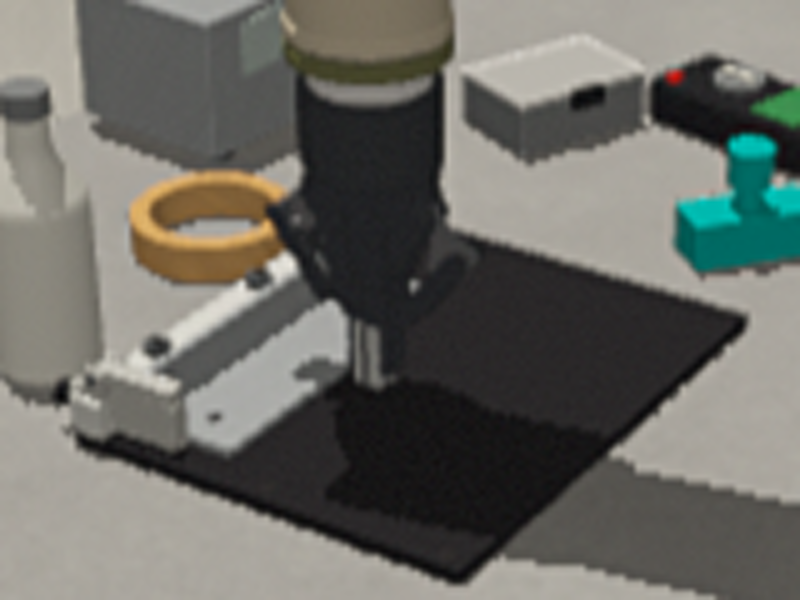

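Request:
move_arm --motion "0 0 -0.002 0; 0 0 -0.004 0; 0 0 -0.004 0"

```text
clock: 20.82
position: [0.5583, 0.0233, -0.0131]
ee_rot: [-0.035, 0.706, 0.035, 0.706]
ft_force: [-0.2, 0.5, -0.2]
grip_width: -0.004
```

Request:
move_arm --motion "0 0 -0.0015 0; 0.004 0.0004 -0.0015 0; 0.008 0.0008 -0.0015 0; 0.012 0.0012 -0.0015 0; 0.015 0.0015 -0.0015 0; 0.018 0.0018 -0.0015 0; 0.018 0.0018 -0.0015 0"

```text
clock: 21.7
position: [0.5735, 0.025, -0.0134]
ee_rot: [-0.036, 0.708, 0.034, 0.704]
ft_force: [-22.2, -2.7, 32.1]
grip_width: -0.001
```

Request:
move_arm --motion "-0.002 -0.0002 0 0; -0.004 -0.0004 0 0; -0.004 -0.0004 0 0"

```text
clock: 22.08
position: [0.5733, 0.0251, -0.0132]
ee_rot: [-0.035, 0.705, 0.035, 0.707]
ft_force: [-1.2, 0.3, 10.8]
grip_width: 0.002
```

Run:
```python
from h import *
o=get_obs();print(o['position'],jig(o['position']),o['ft_force'],o['grip_width'])
snap('wrist','w11');snap('side','s11');crop('s11',220,380,130,250,5,'s11c');crop('w11',260,520,10,290,2.1,'w11c')
```

```text
[ 0.57333847  0.02505943 -0.0132335 ] [ 0.0254  0.03   -0.0132] [-1.18648938  0.27113869 10.76687008] 0.002137651775819815
```

View pics/w11c.png

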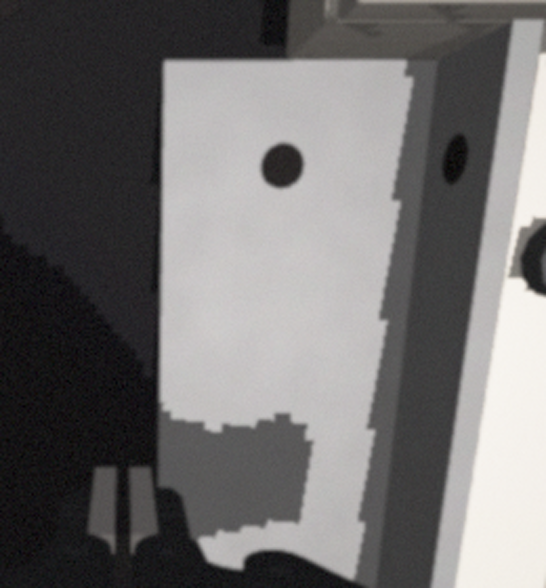

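View pics/s11c.png

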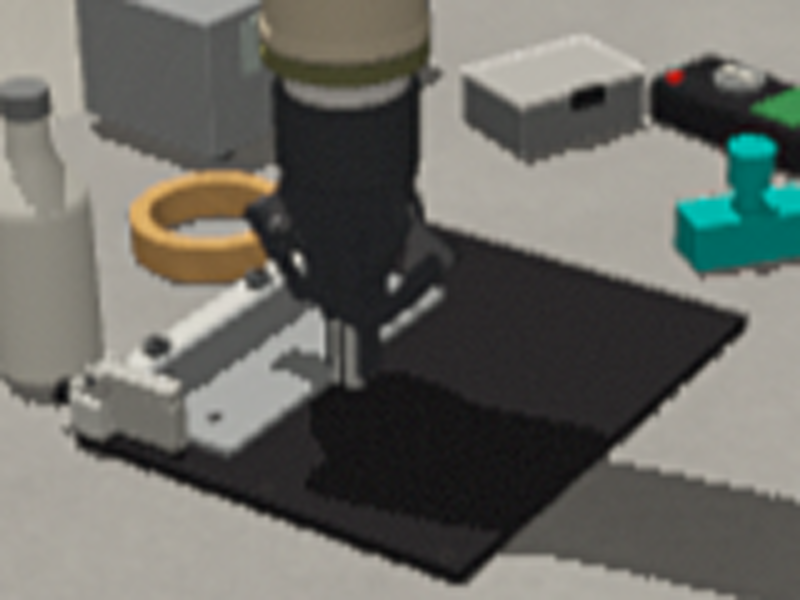

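Run:
```python
from h import *
s=load('w11')
f=lambda a,b:(260+(a+.5)/2.1-.5,10+(b+.5)/2.1-.5)
for n,a,b,z in [('toe end',165,60,.015),('end in',430,60,.015),('toe edge',158,400,.015),('legtop end out',545,20,.04),('legtop in low',432,587,.04),('legtop out low',460,587,.04),('stop bottom',300,56,.01)]:
    u,v=f(a,b);print(n,jig(atz(s,u,v,z)),jig(dep(s,u,v)))
for v in (60,120,180): print([tuple(jig(dep(s,u,v))) for u in (345,370,400,430)])
```

```text
toe end [0.0319 0.1283 0.015 ] [0.0322 0.1293 0.0108]
end in [0.0851 0.1282 0.015 ] [0.0865 0.129  0.0119]
toe edge [0.0315 0.0573 0.015 ] [0.0318 0.0557 0.0092]
legtop end out [0.0918 0.1283 0.04  ] [0.0926 0.1286 0.0387]
legtop in low [0.0871 0.0242 0.04  ] [0.0875 0.0237 0.0393]
legtop out low [0.0929 0.0242 0.04  ] [0.099  0.0179 0.0301]
stop bottom [0.0603 0.1302 0.01  ] [0.0586 0.1287 0.0164]
[(np.float64(0.0349), np.float64(0.1199), np.float64(0.0148)), (np.float64(0.0456), np.float64(0.1198), np.float64(0.0153)), (np.float64(0.0584), np.float64(0.1198), np.float64(0.0156)), (np.float64(0.071), np.float64(0.1197), np.float64(0.0161))]
[(np.float64(0.0355), np.float64(0.095), np.float64(0.0143)), (np.float64(0.0468), np.float64(0.095), np.float64(0.015)), (np.float64(0.0601), np.float64(0.095), np.float64(0.0158)), (np.float64(0.0739), np.float64(0.0949), np.float64(0.0151))]
[(np.float64(0.0361), np.float64(0.0673), np.float64(0.0146)), (np.float64(0.0481), np.float64(0.0673), np.float64(0.0147)), (np.float64(0.0619), np.float64(0.0676), np.float64(0.0165)), (np.float64(0.0765), np.float64(0.0674), np.float64(0.0153))]
```

Request:
move_arm --motion "0 0 0.0015 0; 0.002 0.0002 0.0015 0; 0.004 0.0004 0.0015 0; 0.005 0.0005 0.0015 0; 0.005 0.0005 0.0015 0"

```text
clock: 22.8
position: [0.5755, 0.025, -0.0133]
ee_rot: [-0.035, 0.708, 0.035, 0.705]
ft_force: [-9.2, -1.2, 12.1]
grip_width: 0.002
```

Request:
move_arm --motion "0.001 0 0.001 0; 0.002 0.0002 0.001 0; 0.003 0.0003 0.001 0; 0.003 0.0003 0.001 0"

```text
clock: 23.3
position: [0.5801, 0.0255, -0.0124]
ee_rot: [-0.035, 0.706, 0.035, 0.706]
ft_force: [-2.7, -0.3, -2.2]
grip_width: -0.002
```

Sliding freely now; continue.

Request:
move_arm --motion "0.001 0 0 0; 0.002 0.0002 0 0; 0.003 0.0003 0 0; 0.003 0.0003 0 0"

```text
clock: 23.8
position: [0.5817, 0.0255, -0.0127]
ee_rot: [-0.035, 0.707, 0.035, 0.705]
ft_force: [-9.3, -1.8, 0.1]
grip_width: 0.002
```

Request:
move_arm --motion "0.001 0.0001 0 0; 0.002 0.0002 0 0; 0.002 0.0002 0 0; 0.002 0.0002 0 0"

```text
clock: 24.3
position: [0.5819, 0.0255, -0.0128]
ee_rot: [-0.035, 0.709, 0.034, 0.704]
ft_force: [-17.9, -2.2, 8.4]
grip_width: -0.001
```

Request:
move_arm --motion "-0.004 -0.0004 0 0; -0.008 -0.0008 0 0; -0.008 -0.0008 0.05 0; -0.008 -0.0008 0.1 0; -0.06 -0.09 0.14 0; -0.1 -0.15 0.14 0; -0.1 -0.15 0.14 0; -0.1 -0.15 0.14 0; -0.1 -0.15 0.14 0"

```text
clock: 25.42
position: [0.486, -0.1238, 0.1285]
ee_rot: [-0.035, 0.706, 0.035, 0.707]
ft_force: [0.1, 0.1, -0.5]
grip_width: 0.001
```

Run:
```python
from h import *
o=get_obs();print(o['position'],jig(o['position']),o['ft_force'],o['grip_width'])
snap('wrist','w12');snap('top','t12');crop('t12',255,385,120,220,6,'t12c');crop('w12',0,640,0,400,1.25,'w12c')
```

```text
[ 0.48600694 -0.12376953  0.12848671] [-0.0764 -0.1094  0.1285] [ 0.08348981  0.11880005 -0.5139694 ] 0.0013700880718007088
```

View pics/w12c.png

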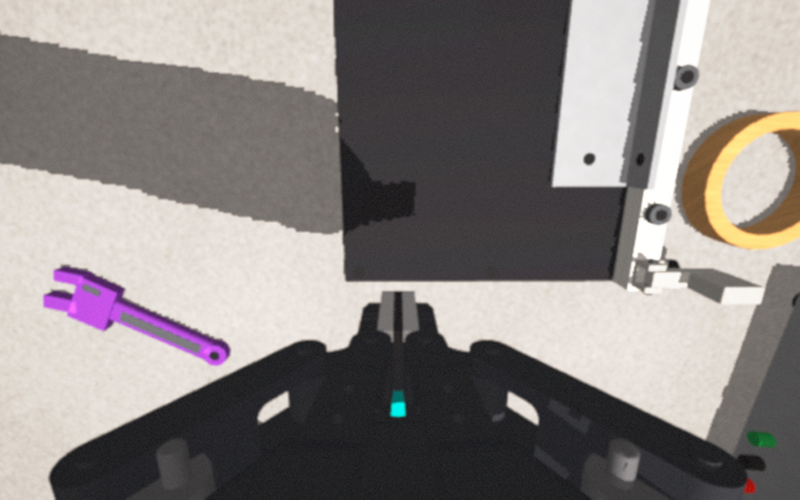

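View pics/t12c.png

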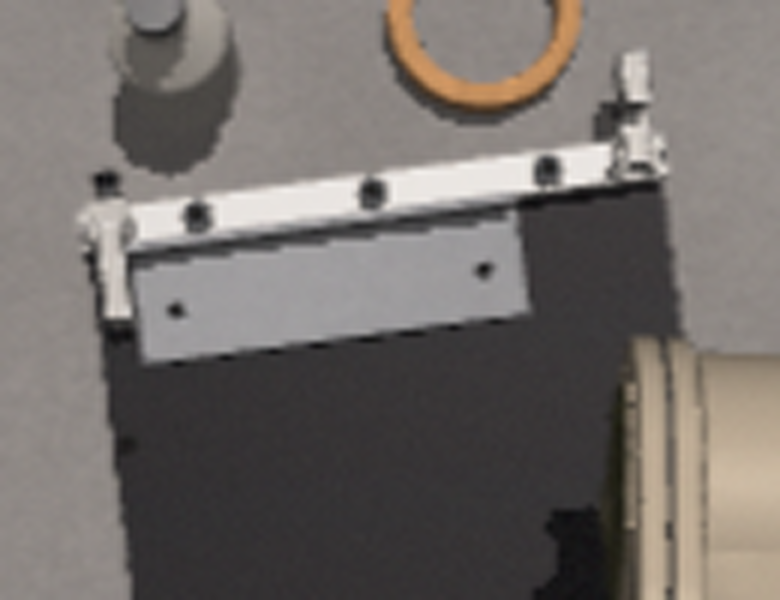

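Request:
move_arm --motion "0.03 0.0 0.06 0; 0.06 -0.02 0.11 0; 0.06 -0.02 0.11 0; 0.06 -0.02 0.11 0; 0.06 -0.02 0.11 0"

```text
clock: 26.15
position: [0.5445, -0.143, 0.2365]
ee_rot: [-0.035, 0.707, 0.036, 0.705]
ft_force: [-0.6, -0.4, -0.5]
grip_width: -0.004
```

Run:
```python
from h import *
snap('wrist','w13')
crop('w13',200,500,0,200,2.6,'w13c')
```

```text
(no output)
```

View pics/w13c.png

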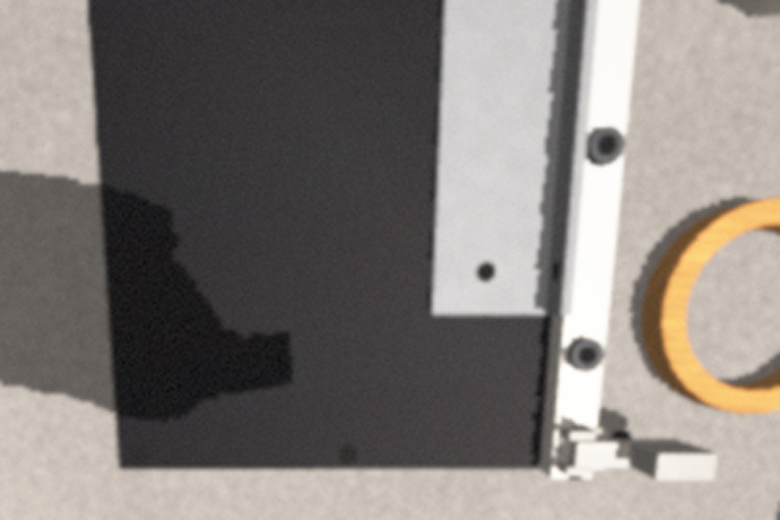

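Request:
move_arm --motion "0.03 0.06 0.03 0; 0.03 0.1 0.03 0; 0.03 0.1 0.03 0; 0.03 0.1 0.03 0"

```text
clock: 26.7
position: [0.5747, -0.0445, 0.2672]
ee_rot: [-0.035, 0.707, 0.035, 0.706]
ft_force: [0.4, -0.2, 0.8]
grip_width: -0.001
```

Run:
```python
from h import *
snap('wrist','w14')
crop('w14',230,430,10,150,4,'w14a')
crop('w14',230,430,110,250,4,'w14b')
```

```text
(no output)
```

View pics/w14a.png

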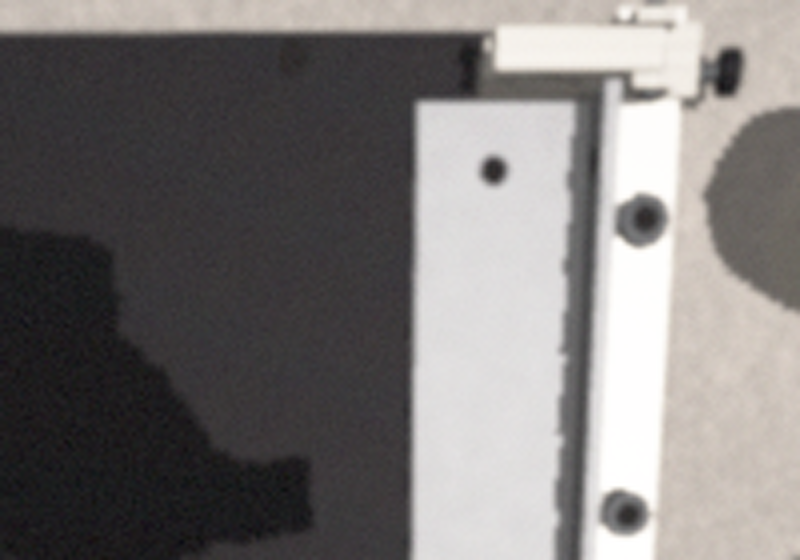

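View pics/w14b.png

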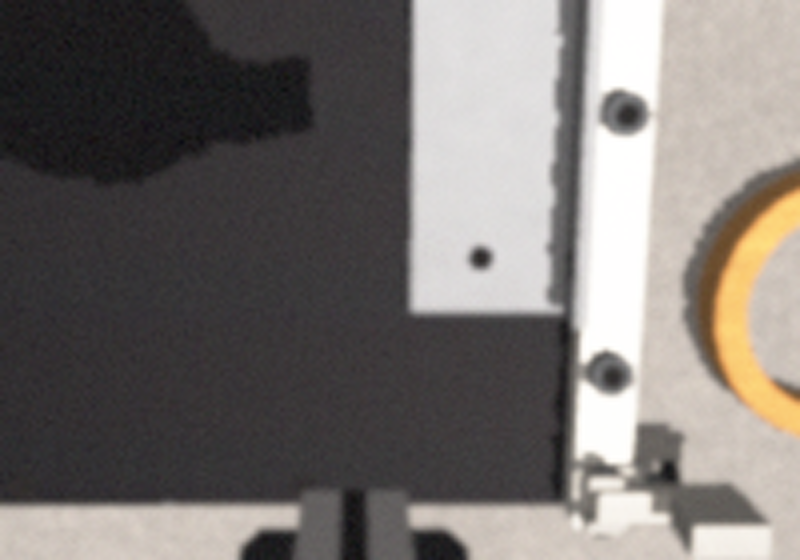

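Run:
```python
from h import *
s=load('w14')
A=lambda a,b:(230+(a+.5)/4-.5,10+(b+.5)/4-.5)
B=lambda a,b:(230+(a+.5)/4-.5,110+(b+.5)/4-.5)
for n,f,a,b,z in [('toeL',A,414,101,.015),('toeR',B,410,313,.015),('endL in',A,575,101,.015),('legtopL',A,613,82,.04),('legtop in L',A,602,120,.04),('legtop in R',B,570,305,.04),('stop top R edge',A,560,71,.046),('stop bot',A,530,97,.01),('fence R',B,580,340,.03),('fence R2',B,574,450,.03),('fence base R',B,568,400,.01),('fenceL top',A,610,240,.03)]:
    u,v=f(a,b);print(n,jig(atz(s,u,v,z)),jig(dep(s,u,v)))
```

```text
toeL [0.0366 0.1283 0.015 ] [0.0368 0.1294 0.0105]
toeR [ 0.0376 -0.0724  0.015 ] [ 0.0378 -0.0736  0.0101]
endL in [0.088  0.1282 0.015 ] [0.0881 0.1284 0.0138]
legtopL [0.0949 0.1272 0.04  ] [0.0947 0.127  0.0408]
legtop in L [0.0922 0.117  0.04  ] [0.0934 0.1185 0.0333]
legtop in R [ 0.0911 -0.0637  0.04  ] [ 0.0936 -0.0669  0.0262]
stop top R edge [0.078  0.1286 0.046 ] [0.0782 0.129  0.0445]
stop bot [0.0742 0.1306 0.01  ] [0.0731 0.1285 0.0185]
fence R [ 0.0971 -0.0787  0.03  ] [ 0.0978 -0.0797  0.0262]
fence R2 [ 0.0969 -0.1199  0.03  ] [ 0.0986 -0.123   0.0214]
fence base R [ 0.0976 -0.1072  0.01  ] [ 0.0975 -0.1071  0.0105]
fenceL top [0.0984 0.0849 0.03  ] [0.0966 0.0836 0.0391]
```

Request:
move_arm --motion "0.03 -0.023 -0.05 0; 0.06 -0.046 -0.1 0; 0.06 -0.046 -0.16 0; 0.06 -0.046 -0.21 0; 0.06 -0.046 -0.25 0; 0.06 -0.046 -0.27 0; 0.06 -0.046 -0.276 0; 0.06 -0.046 -0.278 0; 0.06 -0.046 -0.278 0"

```text
clock: 27.88
position: [0.6362, -0.0902, -0.0087]
ee_rot: [-0.035, 0.706, 0.035, 0.707]
ft_force: [0.1, 0.2, 0.0]
grip_width: 0.003
```

Run:
```python
from h import *
o=get_obs();print(o['position'],jig(o['position']),o['ft_force'])
snap('wrist','w15')
```

```text
[ 0.63616545 -0.09015469 -0.0087097 ] [ 0.0764 -0.0909 -0.0087] [0.05098462 0.15325945 0.00102382]
```

View pics/w15.png

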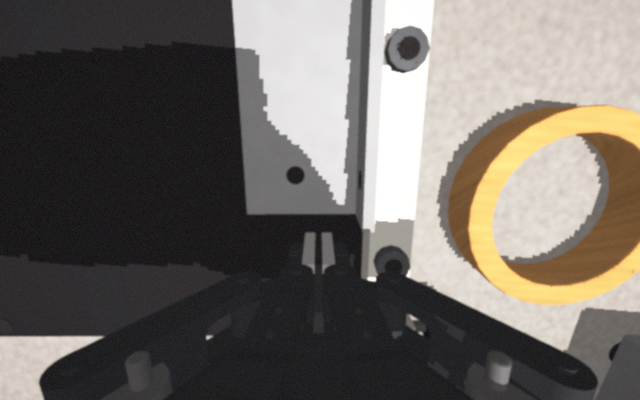

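Request:
move_arm --motion "0 0 -0.0035 0; 0 0 -0.0035 0; -0.0003 0.003 -0.0035 0; -0.0006 0.006 -0.0035 0; -0.0008 0.008 -0.0035 0; -0.0009 0.009 -0.0035 0; -0.0009 0.009 -0.0035 0"

```text
clock: 28.8
position: [0.6347, -0.0816, -0.0132]
ee_rot: [-0.035, 0.706, 0.034, 0.707]
ft_force: [0.2, -4.7, 5.6]
grip_width: -0.001
```

Request:
move_arm --motion "0 0.001 0.001 0; -0.0002 0.002 0.001 0; -0.0002 0.002 0.001 0; -0.0002 0.002 0.001 0"

```text
clock: 29.3
position: [0.6338, -0.0805, -0.0131]
ee_rot: [-0.035, 0.707, 0.034, 0.706]
ft_force: [1.4, -6.6, -0.9]
grip_width: -0.0
```

Request:
move_arm --motion "0 0.001 0 0; -0.0002 0.002 0 0; -0.0002 0.002 0 0; -0.0002 0.002 0 0"

```text
clock: 29.8
position: [0.6337, -0.0805, -0.0131]
ee_rot: [-0.035, 0.706, 0.033, 0.706]
ft_force: [0.7, -11.5, -0.8]
grip_width: 0.001
```

Request:
move_arm --motion "0.0003 -0.003 0 0; 0.0006 -0.006 0 0; 0 -0.006 0.05 0; -0.03 0.01 0.11 0; -0.06 0.03 0.17 0; -0.06 0.037 0.22 0; -0.06 0.037 0.28 0; -0.06 0.037 0.28 0; -0.06 0.037 0.28 0"

```text
clock: 30.92
position: [0.5736, -0.0393, 0.2667]
ee_rot: [-0.035, 0.707, 0.035, 0.706]
ft_force: [-0.1, -0.4, -0.2]
grip_width: -0.002
```

Run:
```python
from h import *
o=get_obs();print(o['position'])
snap('wrist','w16')
crop('w16',230,430,10,150,4,'w16a')
crop('w16',230,430,110,250,4,'w16b')
```

```text
[ 0.57356405 -0.03933621  0.26670309]
```

View pics/w16a.png

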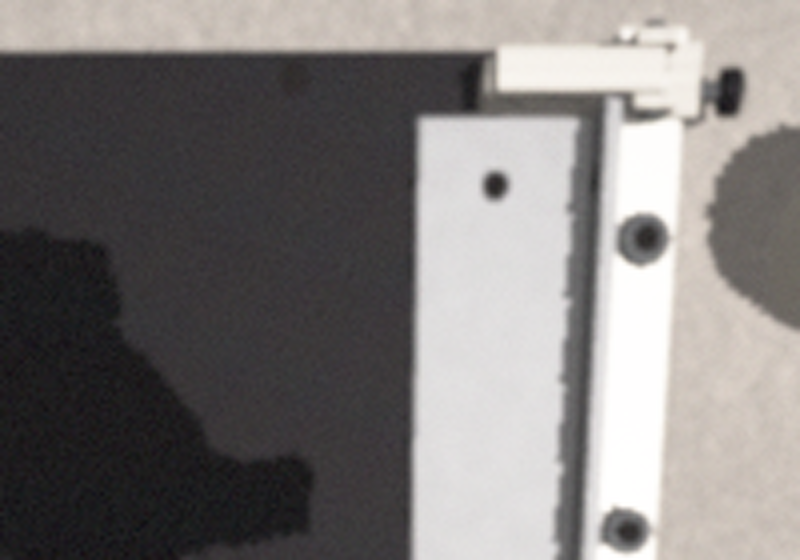

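View pics/w16b.png

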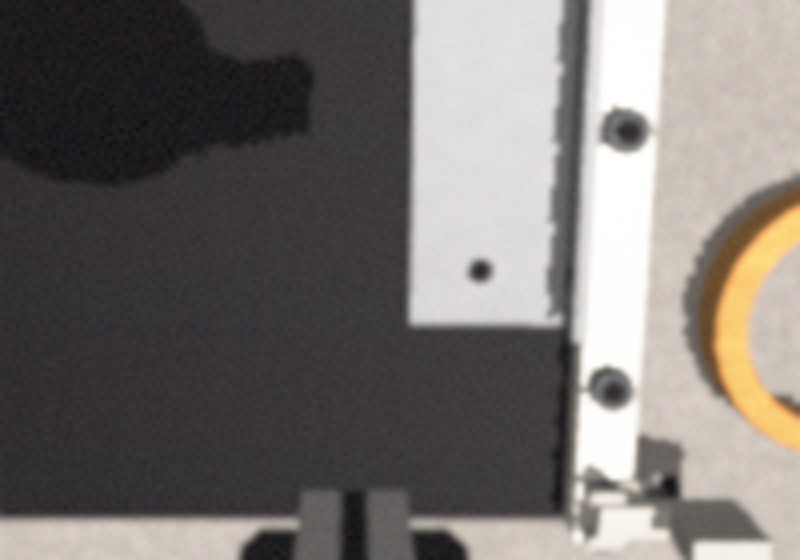

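Run:
```python
from h import *
s=load('w16')
A=lambda a,b:(230+(a+.5)/4-.5,10+(b+.5)/4-.5)
B=lambda a,b:(230+(a+.5)/4-.5,110+(b+.5)/4-.5)
for n,f,a,b,z in [('toeL',A,417,115,.015),('toeR',B,409,326,.015),('endL in',A,578,115,.015),('stop top R edge',A,560,92,.046),('stop bot',A,530,113,.01),('fence R',B,582,355,.03),('fence base R',B,570,410,.01),('holeL',A,495,185,.015),('holeR',B,480,270,.015)]:
    u,v=f(a,b);print(n,jig(atz(s,u,v,z)),jig(dep(s,u,v)))
# lateral profile of toe edge, numeric: brightness transition rows
g=s['im'].mean(2)
for v in (45,70,100,130,160,185):
    row=g[v,300:360]; k=np.argmax(np.diff(row)); print(v,300+k,jig(atz(s,300+k+.5,v,.015)))
```

```text
toeL [0.0369 0.1297 0.015 ] [0.0371 0.1308 0.0103]
toeR [ 0.0367 -0.0716  0.015 ] [ 0.0369 -0.0726  0.0111]
endL in [0.0883 0.1296 0.015 ] [0.0874 0.1283 0.0206]
stop top R edge [0.0775 0.1285 0.046 ] [0.0779 0.1291 0.0434]
stop bot [0.0736 0.1314 0.01  ] [0.0721 0.1286 0.0218]
fence R [ 0.0974 -0.0785  0.03  ] [ 0.0987 -0.0803  0.0234]
fence base R [ 0.0979 -0.1054  0.01  ] [ 0.0978 -0.1052  0.0108]
holeL [0.0624 0.1091 0.015 ] [0.0625 0.1092 0.0146]
holeR [ 0.062  -0.0509  0.015 ] [ 0.062  -0.0508  0.0153]
45 333 [0.0365 0.122  0.015 ]
70 333 [0.0369 0.0922 0.015 ]
100 333 [0.0374 0.0547 0.015 ]
130 332 [0.0365 0.0153 0.015 ]
160 332 [ 0.0371 -0.0262  0.015 ]
185 331 [ 0.0361 -0.0625  0.015 ]
```

Request:
move_arm --motion "-0.0035 0.04 -0.04 0; -0.0035 0.063 -0.09 0; -0.0035 0.063 -0.15 0; -0.0035 0.063 -0.2 0; -0.0035 0.063 -0.24 0; -0.0035 0.063 -0.265 0; -0.0035 0.063 -0.274 0; -0.0035 0.063 -0.277 0; -0.0035 0.063 -0.277 0"

```text
clock: 32.1
position: [0.5709, 0.0231, -0.009]
ee_rot: [-0.035, 0.706, 0.035, 0.707]
ft_force: [0.8, -0.4, -0.1]
grip_width: 0.003
```

Request:
move_arm --motion "0 0 -0.0033 0; 0.003 0.0003 -0.0033 0; 0.006 0.0006 -0.0033 0; 0.009 0.0009 -0.0033 0; 0.0115 0.0011 -0.0033 0; 0.0125 0.0012 -0.0033 0; 0.0125 0.0012 -0.0033 0"

```text
clock: 32.98
position: [0.5815, 0.0241, -0.0131]
ee_rot: [-0.035, 0.707, 0.035, 0.705]
ft_force: [-7.6, -1.2, 6.5]
grip_width: 0.002
```

Request:
move_arm --motion "0.001 0.0001 0.0008 0; 0.002 0.0002 0.0008 0; 0.003 0.0003 0.0008 0; 0.003 0.0003 0.0008 0"

```text
clock: 33.48
position: [0.5819, 0.024, -0.0132]
ee_rot: [-0.035, 0.709, 0.034, 0.703]
ft_force: [-16.0, -2.4, 10.3]
grip_width: -0.001
```

Request:
move_arm --motion "-0.006 -0.0006 0 0; -0.012 -0.001 0.002 0; -0.012 -0.001 0.06 0; -0.02 -0.02 0.12 0; -0.04 -0.07 0.17 -0.05; -0.1 -0.484 0.2 -0.2; -0.1 -0.484 0.2 -0.2; -0.1 -0.484 0.2 -0.2; -0.1 -0.484 0.2 -0.2; -0.1 -0.484 0.2 -0.2" --grip 0.6

```text
clock: 34.72
position: [0.5026, -0.3473, 0.1781]
ee_rot: [0.036, 0.706, -0.036, 0.706]
ft_force: [1.3, -0.1, 0.3]
grip_width: 0.598
```

Run:
```python
from h import *
o=get_obs();z=R(o['ee_rot'])[:,2];print(o['position'],np.arctan2(z[1],z[0]))
```

```text
[ 0.50263604 -0.34730742  0.17805195] -0.10133955741502701
```

Request:
move_arm --motion "-0.015 -0.05 0.02 0; -0.022 -0.11 0.03 0; -0.022 -0.11 0.03 0; -0.022 -0.11 0.03 0"

```text
clock: 35.22
position: [0.4813, -0.4548, 0.2072]
ee_rot: [0.036, 0.706, -0.035, 0.706]
ft_force: [0.3, -0.1, 1.1]
grip_width: 0.603
```

Run:
```python
from h import *
o=get_obs();z=R(o['ee_rot'])[:,2];print(o['position'],np.arctan2(z[1],z[0]))
snap('wrist','w17');snap('top','t17');crop('w17',210,430,60,260,3,'w17c');crop('t17',255,385,120,220,6,'t17c')
```

```text
[ 0.48134863 -0.4547589   0.20718264] -0.10120584107763475
```

View pics/w17.png

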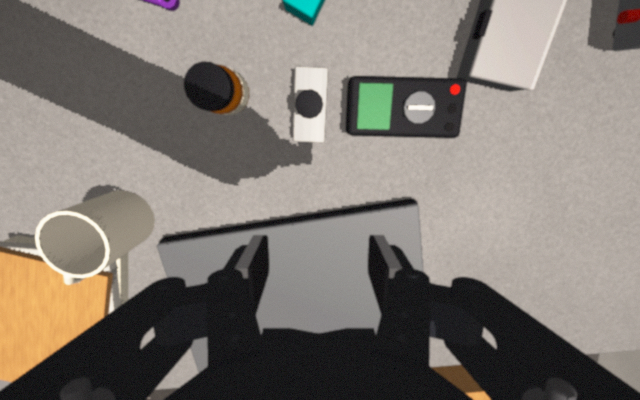

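View pics/w17c.png

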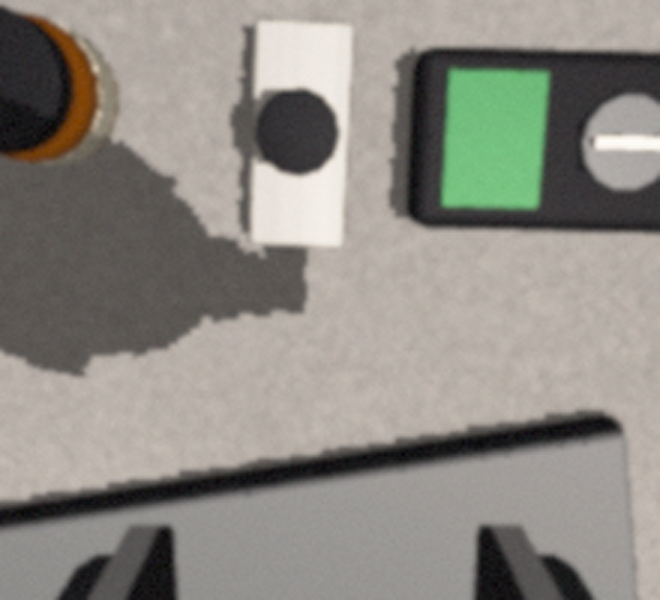

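View pics/t17c.png

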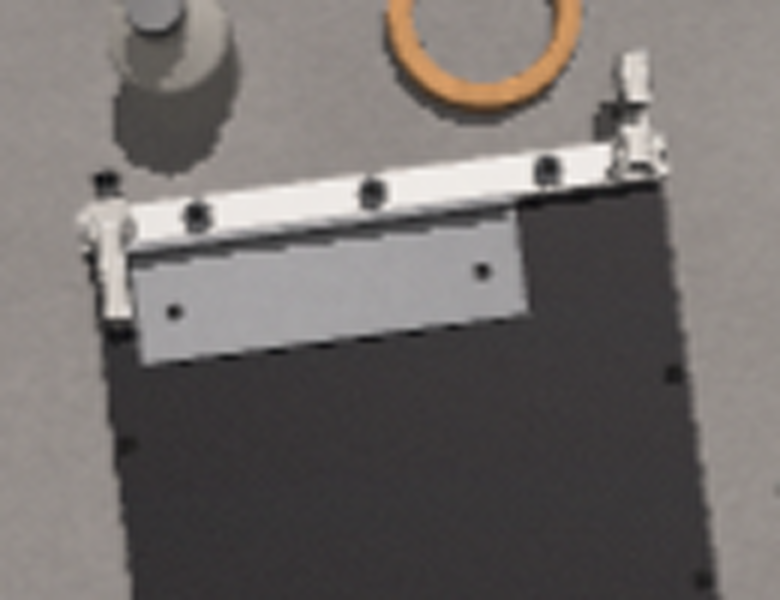

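Run:
```python
from h import *
s=load('w17')
f=lambda a,b:(210+(a+.5)/3-.5,60+(b+.5)/3-.5)
for n,a,b,z in [('knob',298,131,.07),('TL',258,20,.032),('TR',352,24,.032),('BR',342,246,.032),('BL',251,243,.032),('mm left',415,140,.03)]:
    u,v=f(a,b);print(n,atz(s,u,v,z).round(4),dep(s,u,v).round(4))
```

```text
knob [ 0.4784 -0.3749  0.07  ] [ 0.4785 -0.3749  0.0709]
TL [ 0.4674 -0.3342  0.032 ] [ 4.656e-01 -3.290e-01  2.000e-04]
TR [ 0.5006 -0.3389  0.032 ] [ 0.5007 -0.3387  0.0306]
BR [ 0.4896 -0.4162  0.032 ] [ 0.4896 -0.4164  0.0297]
BL [ 0.4553 -0.4116  0.032 ] [ 0.4524 -0.4137 -0.    ]
mm left [ 0.5202 -0.3805  0.03  ] [ 0.5206 -0.3804  0.0262]
```

Request:
move_arm --motion "-0.002 0.04 -0.02 0; -0.002 0.081 -0.05 0; -0.002 0.081 -0.1 0; -0.002 0.081 -0.14 0; -0.002 0.081 -0.17 0; -0.002 0.081 -0.184 0; -0.002 0.081 -0.187 0; -0.002 0.081 -0.187 0"

```text
clock: 36.33
position: [0.4798, -0.3745, 0.0217]
ee_rot: [0.035, 0.706, -0.036, 0.707]
ft_force: [-0.4, 0.1, 1.4]
grip_width: 0.6
```

Run:
```python
from h import *
o=get_obs();print(o['position'],o['ft_force'])
snap('wrist','w18');snap('side','s18');crop('s18',340,480,80,200,5,'s18c');crop('w18',200,440,120,400,2,'w18c')
```

```text
[ 0.47978599 -0.37445152  0.02170251] [-0.37671823  0.10809333  1.36124263]
```

View pics/s18c.png

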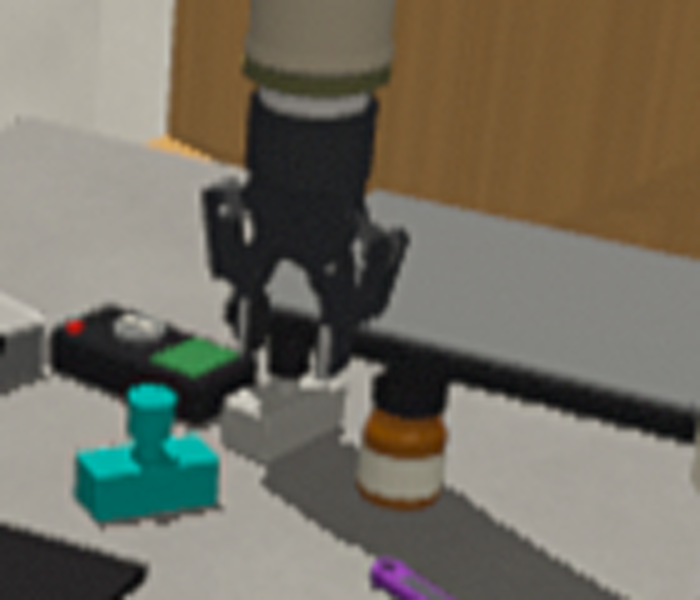

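View pics/w18c.png

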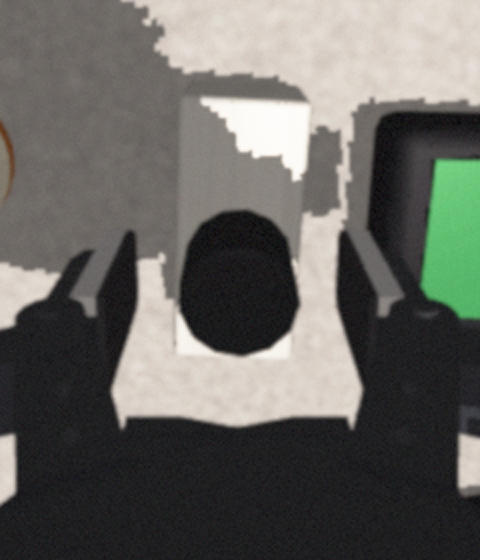

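Request:
move_arm --motion "0 0 -0.003 0; 0 0 -0.003 0; 0 0 -0.003 0; 0 0 -0.003 0; 0 0 -0.003 0" --grip 0 --force 80

```text
clock: 37.05
position: [0.4796, -0.3746, 0.0181]
ee_rot: [0.036, 0.706, -0.036, 0.707]
ft_force: [1.7, -0.2, 5.5]
grip_width: 0.302
```

Request:
move_arm --motion "0 0 0.02 0; 0 0 0.06 0; 0 0.01 0.11 0; 0.03 0.06 0.12 0.05; 0.132 0.4025 0.12 0.24; 0.132 0.4025 0.12 0.24; 0.132 0.4025 0.12 0.24; 0.132 0.4025 0.12 0.24; 0.132 0.4025 0.12 0.24; 0.132 0.4025 0.12 0.24"

```text
clock: 38.3
position: [0.6099, 0.0314, 0.1373]
ee_rot: [-0.05, 0.706, 0.05, 0.704]
ft_force: [0.9, -0.5, -8.4]
grip_width: 0.303
```

Run:
```python
from h import *
o=get_obs();z=R(o['ee_rot'])[:,2];print(o['position'],np.arctan2(z[1],z[0]),o['ft_force'],o['grip_width'])
```

```text
[0.60985209 0.03139193 0.13731915] 0.1410614377252053 [ 0.85359517 -0.54558965 -8.39222979] 0.3027063542797658
```

Request:
move_arm --motion "0 0 -0.02 0; 0 0 -0.05 0; 0 0 -0.075 0; 0 0 -0.085 0; 0 0 -0.085 0; 0 0 -0.085 0"

```text
clock: 39.05
position: [0.6116, 0.0281, 0.0537]
ee_rot: [-0.049, 0.705, 0.049, 0.706]
ft_force: [0.0, 0.2, -8.3]
grip_width: 0.305
```

Run:
```python
from h import *
o=get_obs();z=R(o['ee_rot'])[:,2];print(o['position'],np.arctan2(z[1],z[0]),o['ft_force'],o['grip_width'])
snap('wrist','w19');snap('side','s19');crop('s19',220,380,130,250,5,'s19c');
```

```text
[0.61161708 0.0281184  0.05372583] 0.13835749831420527 [ 0.02693883  0.16343272 -8.27862831] 0.30489994080127325
```

View pics/s19c.png

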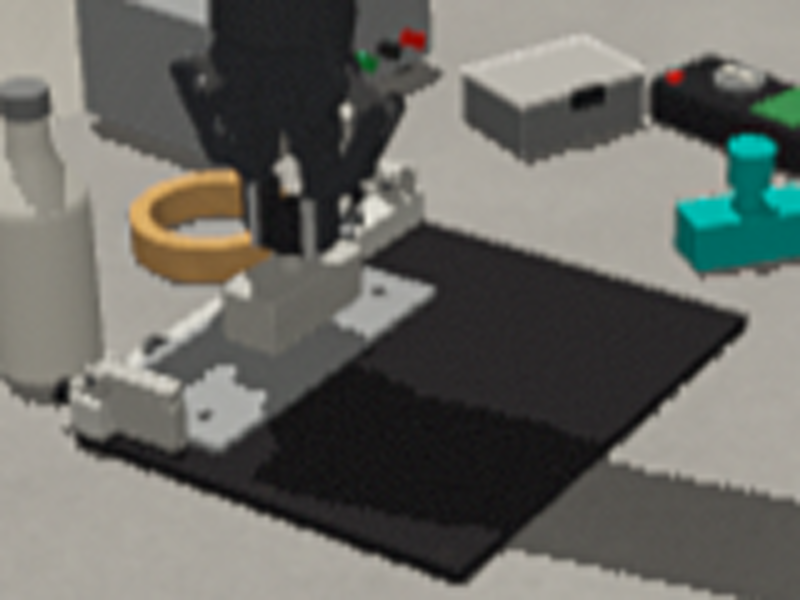

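View pics/w19.png

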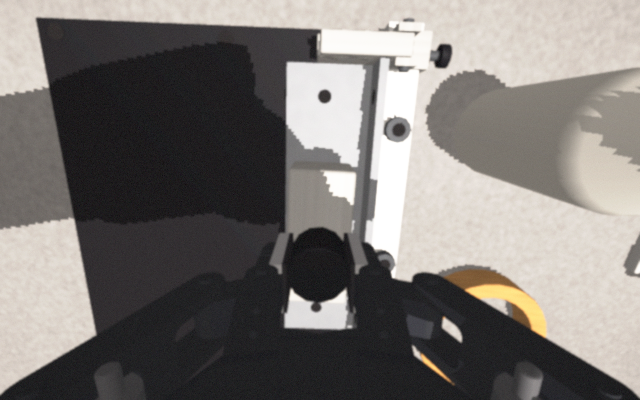

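Run:
```python
from h import *
crop('w19',260,420,140,350,3.5,'w19c')
```

```text
(no output)
```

View pics/w19c.png

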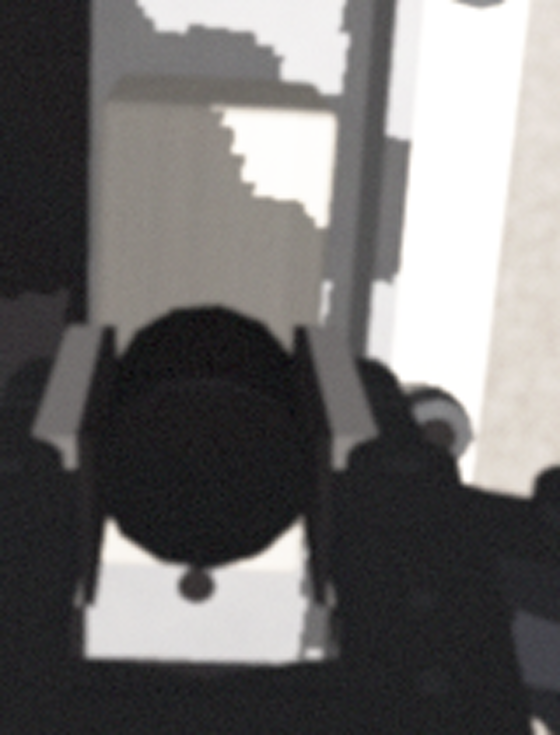

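Run:
```python
from h import *
s=load('w19')
f=lambda a,b:(260+(a+.5)/3.5-.5,140+(b+.5)/3.5-.5)
for n,a,b,z in [('TL',108,103,.0676),('TR',338,112,.0676),('L',92,300,.0676),('R',326,240,.0676),('toe',90,50,.015),('toe2',88,250,.015),('BLend',103,570,.0676)]:
    u,v=f(a,b);print(n,jig(atz(s,u,v,z)),jig(dep(s,u,v)))
```

```text
TL [0.0457 0.0688 0.0676] [0.0456 0.0686 0.0663]
TR [0.0801 0.0688 0.0676] [0.0874 0.0595 0.0146]
L [0.0437 0.0375 0.0676] [0.0383 0.0172 0.0142]
R [0.0797 0.0488 0.0676] [0.0797 0.0486 0.067 ]
toe [0.0374 0.0701 0.015 ] [0.037  0.0696 0.0107]
toe2 [0.0374 0.0286 0.015 ] [0.0369 0.0269 0.0098]
BLend [ 0.046  -0.0111  0.0676] [ 0.0415 -0.0478  0.0151]
```

Request:
move_arm --motion "0 0 -0.006 0; 0 0 -0.011 0; 0 0 -0.015 0; 0 0 -0.017 0; 0 0 -0.019 0; 0 0 -0.019 0; 0 0 -0.019 0"

```text
clock: 40.02
position: [0.6112, 0.0282, 0.0338]
ee_rot: [-0.049, 0.705, 0.049, 0.706]
ft_force: [0.2, 0.1, -9.1]
grip_width: 0.3
```

Request:
move_arm --motion "0 0 -0.001 0; 0 0 -0.0015 0; 0 0 -0.0015 0; 0 0 -0.0015 0"

```text
clock: 40.52
position: [0.6116, 0.0283, 0.0331]
ee_rot: [-0.049, 0.705, 0.049, 0.706]
ft_force: [-3.7, -1.0, 6.0]
grip_width: 0.305
```

Request:
move_arm --motion "0 0 0.0006 0; 0 0 0.0006 0"

```text
clock: 40.78
position: [0.6115, 0.0283, 0.0331]
ee_rot: [-0.049, 0.705, 0.049, 0.706]
ft_force: [-1.6, -0.4, 3.3]
grip_width: 0.305
```

Request:
move_arm --motion "0 0 0 0; 0 0 0 0; 0 0 0 0; 0 0 0 0" --grip 0.5

```text
clock: 41.28
position: [0.6111, 0.0282, 0.0327]
ee_rot: [-0.049, 0.705, 0.049, 0.705]
ft_force: [0.6, -0.0, -0.4]
grip_width: 0.501
```

Run:
```python
from h import *
o=get_obs();print(o['position'],o['ft_force'],o['grip_width'])
snap('wrist','w20')
```

```text
[0.61109723 0.0282026  0.03268698] [ 0.57269685 -0.01833179 -0.41210811] 0.5008520528583829
```

View pics/w20.png

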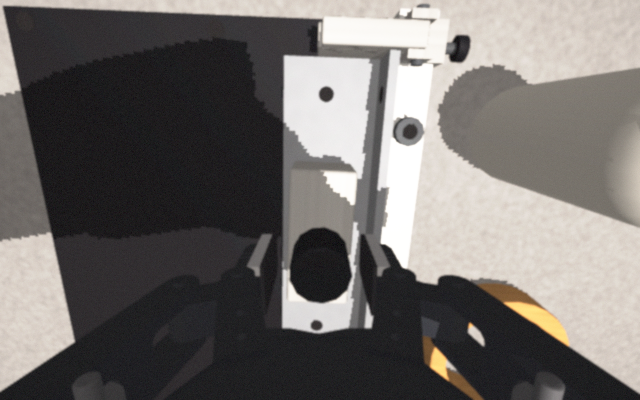

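Released cleanly; lift straight up, back off to the overview pose and check.

Request:
move_arm --motion "0 0 0.03 0; 0 0 0.08 0; 0 0 0.14 0; -0.02 -0.03 0.19 0; -0.038 -0.072 0.235 -0.04; -0.038 -0.072 0.235 -0.04; -0.038 -0.072 0.235 -0.04; -0.038 -0.072 0.235 -0.04"

```text
clock: 42.32
position: [0.5727, -0.0426, 0.2664]
ee_rot: [-0.035, 0.707, 0.036, 0.706]
ft_force: [-0.3, -0.0, 0.3]
grip_width: 0.497
```

Run:
```python
from h import *
o=get_obs();print(o['position'],o['ft_force'])
snap('wrist','w21')
crop('w21',230,430,10,150,4,'w21a')
crop('w21',230,430,110,250,4,'w21b')
```

```text
[ 0.57270579 -0.0426118   0.26641944] [-3.24672570e-01 -2.83426981e-04  3.35657024e-01]
```

View pics/w21a.png

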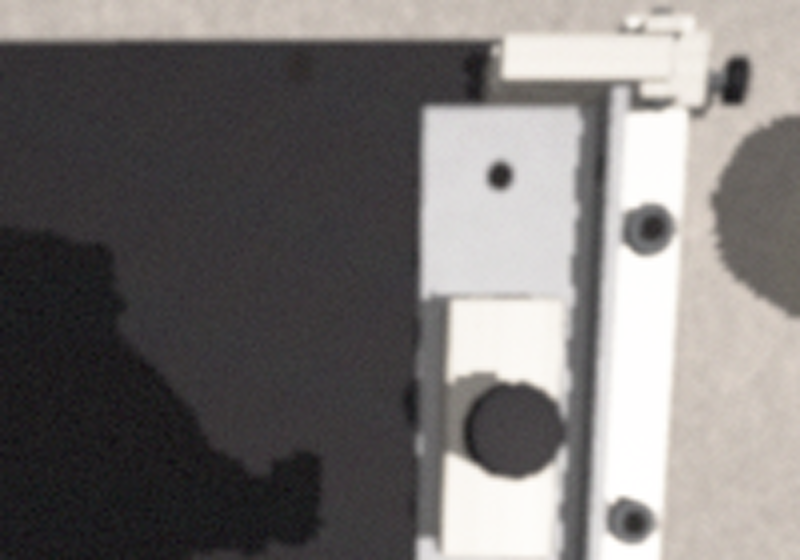

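View pics/w21b.png

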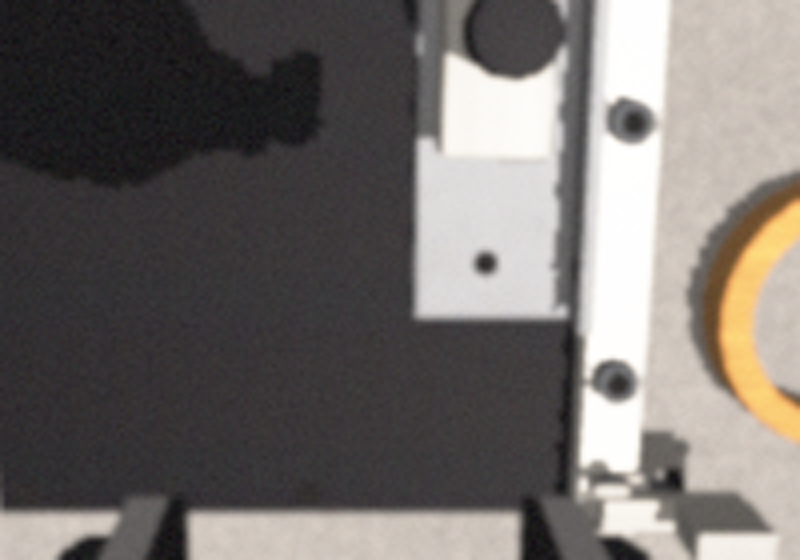

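Run:
```python
from h import *
s=load('w21')
A=lambda a,b:(230+(a+.5)/4-.5,10+(b+.5)/4-.5)
B=lambda a,b:(230+(a+.5)/4-.5,110+(b+.5)/4-.5)
for n,f,a,b,z in [('toeL',A,421,105,.015),('toeR',B,414,319,.015),('stop top',A,560,80,.046),('stop bot',A,530,102,.01),('fence R',B,587,345,.03),('fence base R',B,575,410,.01),('wTL',A,447,298,.047),('wTR',A,562,300,.047),('wBL',B,441,157,.047),('wBR',B,548,159,.047),('knob',A,516,430,.085)]:
    u,v=f(a,b);print(n,jig(atz(s,u,v,z)),jig(dep(s,u,v)))
snap('top','t21');snap('side','s21')
a=load('top0')['im'].astype(int);b=load('t21')['im'].astype(int)
cv2.imwrite('pics/diff.png',np.clip(np.abs(a-b).sum(2),0,255).astype(np.uint8))
```

```text
toeL [0.0365 0.1295 0.015 ] [0.0368 0.1308 0.0095]
toeR [ 0.0371 -0.0719  0.015 ] [ 0.0374 -0.0731  0.0103]
stop top [0.0758 0.1286 0.046 ] [0.0758 0.1288 0.0454]
stop bot [0.0719 0.1316 0.01  ] [0.0702 0.1284 0.0232]
fence R [ 0.0976 -0.0777  0.03  ] [ 0.0989 -0.0795  0.0232]
fence base R [ 0.0984 -0.1082  0.01  ] [ 0.0986 -0.1085  0.0093]
wTL [0.0438 0.0685 0.047 ] [0.0461 0.0718 0.0143]
wTR [0.079  0.0679 0.047 ] [0.079  0.0679 0.0475]
wBL [ 0.0435 -0.0102  0.047 ] [ 0.0458 -0.0135  0.0148]
wBR [ 0.0782 -0.0108  0.047 ] [ 0.0784 -0.0109  0.0459]
knob [0.0614 0.0294 0.085 ] [0.0616 0.0294 0.0836]
```

View pics/diff.png

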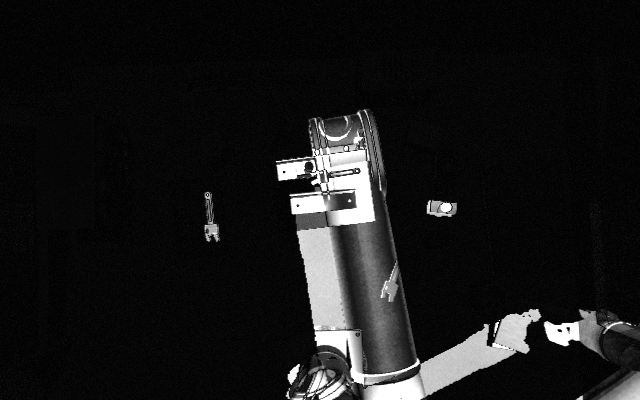

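View pics/s21.png

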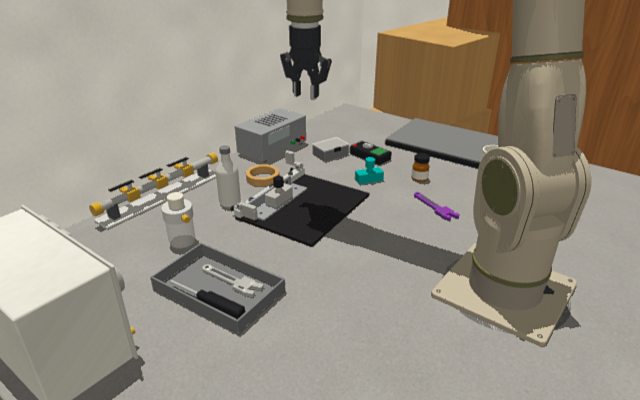

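```bash
python3 -c "
from h import *
print(hand_in())"
```

```text
the job is handed in; nothing more can be done
None
```

The job is handed in at about 42.5 s of the 72 s allowed. `hand_in()` gives no verdict, so the checks below are my own.

**What I did**
- I laid the spanner flat in the free half of the tool tray.
- I slid the angle up to the fence and against the left stop, which is the one folded down, then pushed both contacts tight.
- I set the steel weight lengthwise on the flat leg by its black knob and backed the arm away. The purple spanner and the turquoise weight were not touched.

**Last checks (camera, good to about 1–2 mm)**

| Check | Result |
|---|---|
| Heel to fence | Within about 1–1.5 mm at both ends. Two pushes at 16–18 N stopped at the same place. |
| End against the stop | Measured edges agree to within 2 mm. It did not move when the push rose from 7 to 11.5 N. |
| Weight position | About 36 mm from the heel, within 1 mm of mid-length, turned about 0.01 rad |
| Spanner | Lying flat in the tray |
| Bystanders | No movement in the before/after top-view difference, apart from what the arm hides |

**What went wrong or disagreed**
- **Finger height:** the real fingertips sit about 26 mm higher than the reported tool position. My first spanner grasp closed on nothing, and I corrected for the offset after that.
- **Tipping:** my first fence push was too high on the upright leg and lifted the toe by about 17 mm. I backed off, the angle settled flat, and I pushed low on the toe edge instead.
- **Finger on the plate:** on the next low push the fingertip pressed on the plate, about 32 N at the wrist. I raised it a little and carried on.
- **Weight angle:** the top and wrist cameras differed by about 0.04 rad on the weight's starting turn. I used the closer wrist view.

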